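# Put the washed clay scrapers into the slotted rack

### The arm

A 7-joint arm with a two-finger parallel gripper is mounted at the origin on the work surface; the furniture and walls round the work are solid. World frame = base frame: x ahead of the robot, y to its left, z up, the work surface at z = 0. Lengths are in m, angles in rad, forces in N, time in s.
With the tool pointing down it reaches from about 0.4 to 0.875 m from the base axis. Payload 6.5 kg.
Tool frame: the origin (TCP) lies at the very end of the fingers, on their centre line; the grasp point (between the pads) lies 19 mm behind it (robot.grip_point_offset is the distance from the TCP to the grasp point, in m); z points along the fingers, y is the line along which they close (so a half turn about z gives the same grasp; the last joint's range is limited). The gripper opens to 88 mm and grips with 3 to 60 N. Pads are 18 mm wide; open, the fingers measure 123 mm over their backs; the gripper's body (75 mm by 187 mm) begins 45 mm behind the grasp point.
Start: joints at [-1.33, 0.536, -0.004, 1.538, 0.003, 1.067, -0.071], TCP at [0.196, 0.62, 0.239] pointing down, gripper open.
Joint ranges: [-2.7, 2.7], [-0.37, 2.16], [-1.27, 1.26], [0.24, 2.4], [-1.31, 4.45], [0.19, 1.91], [-2.76, 2.76]. Speed limits (rad/s): [2.39, 2.39, 3.14, 3.14, 3.14, 3.14, 3.14].

### API

Orientations are given as a unit quaternion [x, y, z, w].
In Python, from workcell import monitor, imaging, order, nets, robot gives the robot as it stands.
- The arm moves only by the tool drive_tool, never from a script. Its argument "series" is a list of rows, each an object of numbers: "x", "y", "z": the shift along the tool's x, y, z in cm; "ax", "ay", "az": the turn, a rotation vector about the tool's x, y, z in degrees. In form: [{"x": .., "y": .., "z": .., "ax": .., "ay": .., "az": ..}, ...]. A call has 1 to 12 rows; each row shifts and turns the commanded pose from where the row before left it, along the tool's axes as they then stand; what a row does not reach is not made up. A row lasts 1/8 s, in which the tool goes at most 62.5 mm and 10.7 degrees, less where a joint would pass 70% of its speed; a pose out of reach is approached as far as the arm can. A call is refused whole if a number of a shift passes 6.25 or a number of a turn 10.7, either way. A call with a gripper value outside its range is refused whole. "fingers" is the closure, from 0 (fully open) to 1 (shut), set as the call begins (left out, the last holds). The fingers move at their own pace and stop on an object; "grip_force" is the grip in N (left out, the last holds). Time passes only in rows, so rows that do not move let the fingers close. It gives the time, the measured TCP pose, the force, the opening and the grip force at its end, in the units of the state.
- monitor.read_state(): the state, without advancing time (a new reading comes with each control period).
- imaging.read_camera(name): name is "scene" or "top" or "wrist"; returns the picture (480x640x3 uint8, red, green, blue); there is no depth.
- imaging.calibration(name): a dict with "intrinsics" (3x3 intrinsics, pixels), "D" ([k1, k2, p1, p2, k3] as OpenCV has them; the pictures are not rectified), "R" (3x3) and "t" (3): a world point X has camera coordinates R X + t; the wrist camera has in their place "tool_from_camera" (4x4, takes a point from camera to tool coordinates, whose origin is the TCP and whose axes are the flange's). Camera axes: x right, y down, z forward; pixel columns grow to the right and rows downward; lengths in m; the calibration is good to about 2 mm. A picture is of the moment at which its call begins: read the wrist's pose just before it. calibration takes no time and is no camera call.
- order.hand_in(): hands the job in; it is judged then, once.
Trained networks look in the newest picture that a camera, given by its name, has taken for a name from the list of things; names that differ only in an ending like _2 or _b are one class to them, and where a whole thing is asked for, a point or a joint stands for the part that bears it (a point fixed in the world has none). Each returns a list of dicts, best first, with "score" (0 to 1); they miss things now and then, are a little off and sometimes report something else, mostly with a low value. They report only what shows in the picture. A call takes as long as a camera call. They do not tell look-alikes from the thing itself.
- nets.recognise(thing, camera): "box" ([centre column, centre row, width, height] in pixels, round what is visible of it).
- nets.landmark_of(thing, camera): "pixel" ([column, row] in pixels: a listed point, or the origin of a listed thing).
The state is a dict: "time_s": time; "joint_positions": joint angles; "joint_velocities": joint speeds; "joint_torque": joint torques, N m; "tool_pos": TCP position; "eef_rot": TCP orientation; "wrist_force": force on the tool from outside, world axes, zero at the start; "torque": the same for the moment, N m; "opening": opening from 0.0 (shut) to 1.0 (fully open); "grip_force": force on a finger pad.
Only numpy, scipy, OpenCV 4.12 (cv2) and the standard library are available. Lean on these libraries where they do the work, as an engineer would, in place of code of your own. Each camera call takes 0.05 s, during which the arm holds its last target. There are 200 camera calls.

### The job

Take the two clay scrapers out of the drying tray and slide each one, blade down, into the rack slot that is made for its width: the wide scraper in the long slot, the narrow one in the short slot. Push both fully home, upright with the handle resting on the rack, let go, and leave the other things on the table where they are.

Things in the scene. Friction and masses are not known exactly. Their poses are not given: they have to be found in the camera images.
- wide_scraper: wide clay scraper, blade down: steel blade 95 mm wide (y), 4 mm thick (x), showing from z = 0 to 45 mm; wooden bar handle on top, 95 mm long (y), 22 mm thick (x), z = 45 to 77 mm. Origin: middle of the blade's bottom edge; z up to the handle; both faces alike. Starts in either compartment of the tray, leaning 15 degrees to the tray's +x.
- narrow_scraper: narrow clay scraper, blade down: steel blade 60 mm wide (y), 4 mm thick (x), showing from z = 0 to 45 mm; wooden bar handle on top, 60 mm long (y), 22 mm thick (x), z = 45 to 77 mm. Origin: middle of the blade's bottom edge; z up to the handle; both faces alike. Starts in either compartment of the tray, leaning 15 degrees to the tray's +x.
- wide_scraper_shoulder (a point): middle of the underside of that scraper's handle (z = 45 mm of the wide scraper), which comes to rest on the rack's top
- narrow_scraper_shoulder (a point): middle of the underside of that scraper's handle (z = 45 mm of the narrow scraper), which comes to rest on the rack's top
- rack: fixed pale wooden block, 76 mm (x) by 231 mm (y) by 64 mm high, with two slots end to end along its y axis, a long one towards -y and a short one towards +y. Origin: centre of its underside.
- long_slot (a point): middle of the mouth of the rack's long slot, level with the rack's top; the slot is 101 mm long (y), 7 mm wide (x), 52 mm deep straight down, its rims chamfered 2.5 mm
- short_slot (a point): middle of the mouth of the rack's short slot, level with the rack's top; the slot is 66 mm long (y), 7 mm wide (x), 52 mm deep straight down, its rims chamfered 2.5 mm
- drying_tray: fixed grey plastic tray, 80 (x) by 236 (y) mm, up to 51 mm high: two compartments along y (centres y = -58, +58 mm), tilted 15 degrees; the scrapers lean on the 38 mm wall at its +x side; lip at -x, 24 mm partitions. The handles stand free above all walls. Origin: underside, 12 mm below the line on which the blade edges stand.
- paste_pot: bystander: plain whitish cup, 56 mm wide, 51 mm tall; origin at the centre of its underside
- pigment_jar: bystander: small jar with a pale lid, 38 mm wide, 48 mm tall; origin at the centre of its underside
- kiln_stilt: bystander: three-armed kiln stilt, 58 by 50 by 24 mm; origin at the centre of its underside
- grey_saucer: bystander: saucer, 90 mm wide, 33 mm tall; origin at the centre of its underside
Things that resemble listed ones, but are neither listed nor needed, are in the scene too. Leave any pink or turquoise look-alike of the narrow_scraper alone.

How it is judged:
By the outcome, as a careful person would: the job done as asked, in the order asked, and still so for the second after the job is handed in, with the robot touching nothing.
It also fails if it takes over 67 s, if anything falls off the work surface, if the arm or the gripper's body presses on something with over 40 N, if the wrist force passes 120 N, or if a joint passes its speed limit or range.

## Working session

There is one attempt and no reset: what is moved stays moved. The work goes in short steps, Python scripts to look and compute and a tool call to move; the robot and the scene stay as the last step left them, time stands still between calls to the robot, and variables do not carry over. Pictures are saved under pics/ and viewed, at most 10 in all, crops included, and the job is handed in when it is done.

Besides the shell and the picture viewer there is one more tool, called after "Call:" in YAML: its name, and indented under it one key for each argument. drive_tool: Moves the arm, as the interface text tells. Its arguments: {"type":"object","properties":{"series":{"type":"array","items":{"type":"object","properties":{"x":{"type":"number"},"y":{"type":"number"},"z":{"type":"number"},"ax":{"type":"number"},"ay":{"type":"number"},"az":{"type":"number"}}}},"fingers":{"type":"number"},"grip_force":{"type":"number"}},"required":["series"]}

```bash
ls; mkdir -p pics; cat > h.py <<'E'
import numpy as np, cv2
from scipy.spatial.transform import Rotation as Rn
from workcell import monitor, imaging, order, nets, robot
def snap(cam,fn=None):
    im=imaging.read_camera(cam)
    if fn: cv2.imwrite('pics/'+fn,im[:,:,::-1])
    return im
def ext(cam):
    c=imaging.calibration(cam); K=np.array(c['intrinsics']);D=np.array(c['D'])
    if cam=='wrist':
        s=monitor.read_state();T=np.eye(4);T[:3,:3]=Rn.from_quat(s['eef_rot']).as_matrix();T[:3,3]=s['tool_pos']
        W=T@np.array(c['tool_from_camera']);R=W[:3,:3].T;t=-R@W[:3,3]
    else: R=np.array(c['R']);t=np.array(c['t'])
    return K,D,R,t
def ray(cam,px):
    K,D,R,t=ext(cam)
    u=cv2.undistortPoints(np.array([[px]],float),K,D)[0,0]
    return -R.T@t, R.T@np.array([u[0],u[1],1])
def onz(cam,px,z):
    o,d=ray(cam,px);return o+d*(z-o[2])/d[2]
def proj(cam,X):
    K,D,R,t=ext(cam)
    return cv2.projectPoints(np.atleast_2d(np.array(X,float)),cv2.Rodrigues(R)[0],t,K,D)[0][:,0]
E
python3 - <<'E'
from h import *
np.set_printoptions(precision=4,suppress=True)
s=monitor.read_state();print({k:np.round(v,3) for k,v in s.items()}, robot.grip_point_offset)
for c in('scene','top'):
    snap(c,c+'1.png'); K,D,R,t=ext(c);print(c,K.ravel(),'pos',-R.T@t,'fwd',R[2])
    for n in ['wide_scraper','narrow_scraper','rack','drying_tray','paste_pot','pigment_jar','kiln_stilt','grey_saucer']:
        print(n,[(np.round(b['box']),round(b['score'],2)) for b in nets.recognise(n,c)][:4])
    for n,z in [('wide_scraper_shoulder',.057),('narrow_scraper_shoulder',.057),('long_slot',.064),('short_slot',.064),('rack',0),('drying_tray',0)]:
        print(n,[(np.round(b['pixel']),round(b['score'],2),onz(c,b['pixel'],z)) for b in nets.landmark_of(n,c)][:4])
E
```

```text
pics
{'time_s': np.float64(0.0), 'joint_positions': array([-1.33 ,  0.537, -0.004,  1.539,  0.003,  1.067, -0.071]), 'joint_velocities': array([ 0.001,  0.   ,  0.001,  0.001,  0.   ,  0.001, -0.002]), 'joint_torque': array([  0.   , -57.098,   0.991, -25.161,  -0.056,   0.018,   0.   ]), 'tool_pos': array([0.196, 0.619, 0.238]), 'eef_rot': array([ 0.153,  0.988, -0.001, -0.   ]), 'wrist_force': array([ 0.275, -0.011, -0.082]), 'torque': array([ 0.009, -0.021, -0.02 ]), 'grip_force': np.float64(0.0), 'opening': np.float64(1.002)} 0.0187
scene [569.9767   0.     309.9675   0.     569.9767 247.329    0.       0.
   1.    ] pos [-0.3297  0.6881  1.3902] fwd [ 0.4761 -0.4053 -0.7805]
wide_scraper []
narrow_scraper [(array([365., 253.,  20.,  15.]), 0.81), (array([306., 331.,  33.,  34.]), 0.57)]
rack [(array([259., 292.,  63.,  50.]), 0.94)]
drying_tray []
paste_pot [(array([314., 262.,  15.,  20.]), 0.59)]
pigment_jar []
kiln_stilt []
grey_saucer []
wide_scraper_shoulder [(array([181., 343.]), 0.54, array([0.4627, 0.466 , 0.057 ]))]
narrow_scraper_shoulder [(array([302., 328.]), 0.75, a
[... 1172 characters left out ...]
61, -0.2431,  0.057 ])), (array([380., 284.]), 0.7, array([ 0.3863, -0.1523,  0.057 ])), (array([190., 237.]), 0.69, array([0.514 , 0.2754, 0.057 ])), (array([238., 328.]), 0.65, array([0.3016, 0.168 , 0.057 ]))]
long_slot [(array([413., 214.]), 0.71, array([ 0.5428, -0.2398,  0.064 ])), (array([238., 241.]), 0.56, array([0.4982, 0.1641, 0.064 ]))]
short_slot [(array([190., 235.]), 0.91, array([0.518 , 0.2751, 0.064 ]))]
rack [(array([218., 244.]), 0.71, array([0.5065, 0.2227, 0.    ])), (array([384., 223.]), 0.55, array([ 0.5416, -0.1818,  0.    ])), (array([308., 169.]), 0.16, array([ 0.6891, -0.0017,  0.    ]))]
drying_tray [(array([384., 222.]), 0.95, array([ 0.5442, -0.1813,  0.    ]))]
```

View pics/top1.png

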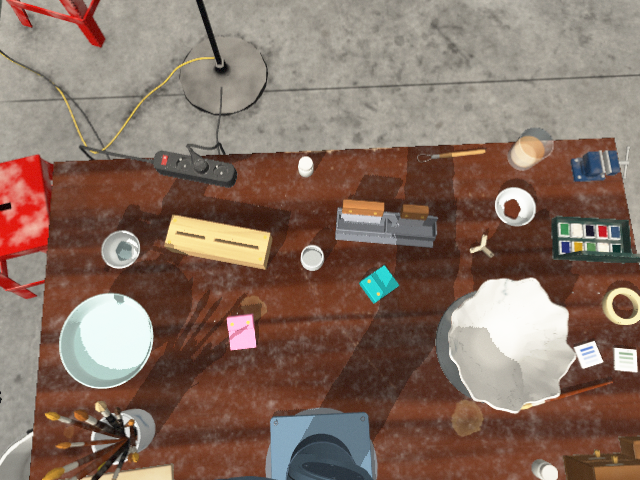

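View pics/scene1.png

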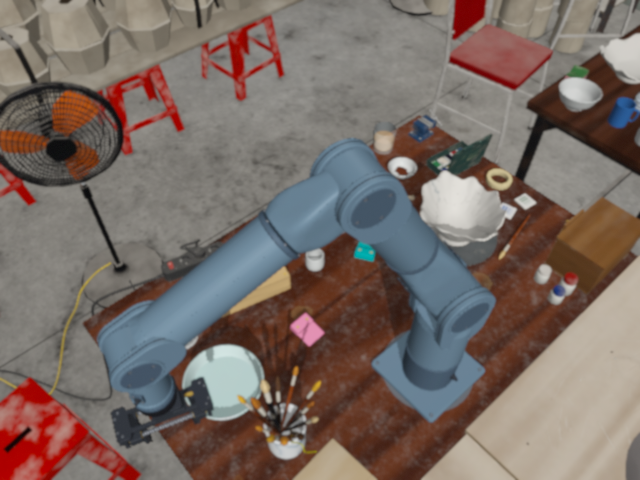

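The top view shows the rack at about (218,243), with the long slot to the right at (238,243) and the short one at (190,237). The tray is at (387,228), holding the wide scraper on the left (363,208) and the narrow one on the right (415,212). The pink and turquoise look-alikes lie at (241,332) and (379,284). In the scene view the arm hides most of the work. I'll swing over the rack first.

Call:
drive_tool:
  series:
    - {"x": -5.2, "y": -1.2, "z": -0.6, "az": 5}
    - {"x": -5.2, "y": -1.2, "z": -0.6, "az": 5}
    - {"x": -5.2, "y": -1.2, "z": -0.6, "az": 5}
    - {"x": -5.2, "y": -1.2, "z": -0.6, "az": 5}
    - {"x": -5.2, "y": -1.2, "z": -0.6, "az": 5}
    - {"x": -5.2, "y": -1.2, "z": -0.6, "az": 5}
    - {"x": -5.2, "y": -1.2, "z": -0.6, "az": 5}
    - {"x": -5.2, "y": -1.2, "z": -0.6, "az": 5}
    - {"x": -5.2, "y": -1.2, "z": 0, "az": 5}
    - {"x": -5.2, "y": -1.2, "z": 0, "az": 5}
    - {"az": 10}
    - {"az": 10}
  fingers: 0

```text
invalid input
```

```bash
python3 - <<'E'
from h import *
np.set_printoptions(precision=4,suppress=True)
s=monitor.read_state();print({k:np.round(v,3) for k,v in s.items() if k in('time_s','tool_pos','eef_rot','joint_positions')})
print(np.array(imaging.calibration('wrist')['tool_from_camera']))
c='wrist';snap(c,'w1.png');K,D,R,t=ext(c);print(K[0],D,-R.T@t,R[2])
for n,z in [('long_slot',.064),('short_slot',.064),('rack',0),('paste_pot',.0)]:
    print(n,[(np.round(b['pixel']),round(b['score'],2),onz(c,b['pixel'],z)) for b in nets.landmark_of(n,c)][:4])
E
```

```text
{'time_s': np.float64(1.5), 'joint_positions': array([-1.33 ,  0.536, -0.004,  1.538,  0.003,  1.067, -0.071]), 'tool_pos': array([0.196, 0.62 , 0.239]), 'eef_rot': array([ 0.153,  0.988, -0.   , -0.   ])}
[[ 0.0001 -0.9649 -0.2624  0.0691]
 [ 1.     -0.0002  0.0013 -0.0003]
 [-0.0013 -0.2624  0.9649 -0.1463]
 [ 0.      0.      0.      1.    ]]
[375.5803   0.     316.632 ] [-0.0636  0.      0.      0.      0.    ] [0.1303 0.6402 0.3851] [ 0.2506 -0.078  -0.9649]
long_slot []
short_slot []
rack []
paste_pot []
```

View pics/w1.png

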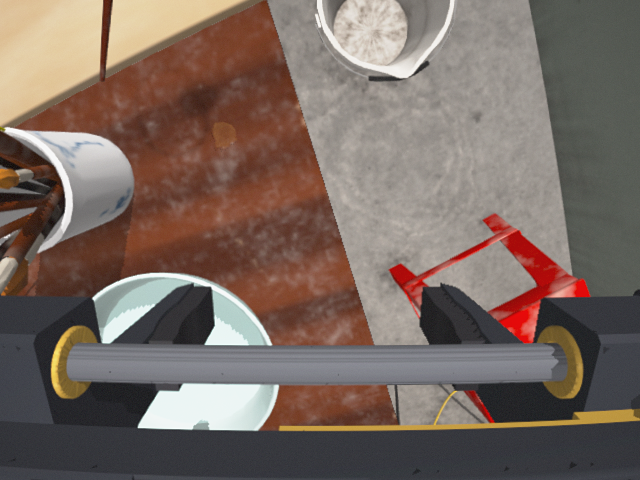

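The wrist view shows only the start area, because the move was refused. I'll retry with a minimal form.

Call:
drive_tool:
  series:
    - {"x": -5.2, "y": -1.2, "z": -0.6, "ax": 0, "ay": 0, "az": 5}
    - {"x": -5.2, "y": -1.2, "z": -0.6, "ax": 0, "ay": 0, "az": 5}

```text
time_s: 2.0
tool_pos: [0.2864, 0.5611, 0.2508]
eef_rot: [0.239, 0.971, 0.0, 0.0]
wrist_force: [1.0, -0.6, -0.7]
opening: 1.002
grip_force: 0.0
```

Call:
drive_tool:
  series:
    - {"x": -5.2, "y": -1.0, "z": -0.6, "ax": 0, "ay": 0, "az": 6}
    - {"x": -5.2, "y": -1.0, "z": -0.6, "ax": 0, "ay": 0, "az": 6}
    - {"x": -5.2, "y": -1.0, "z": -0.6, "ax": 0, "ay": 0, "az": 6}
    - {"x": -5.2, "y": -1.0, "z": -0.6, "ax": 0, "ay": 0, "az": 6}
    - {"x": -5.2, "y": -1.0, "z": -0.6, "ax": 0, "ay": 0, "az": 6}
    - {"x": -5.2, "y": -1.0, "z": -0.6, "ax": 0, "ay": 0, "az": 6}
    - {"x": -5.2, "y": -1.0, "z": 0, "ax": 0, "ay": 0, "az": 8}
    - {"x": -5.2, "y": -0.5, "z": 0, "ax": 0, "ay": 0, "az": 8}
    - {"x": -4, "y": 0, "z": 0, "ax": 0, "ay": 0, "az": 8}
    - {"x": 0, "y": 0, "z": 0, "ax": 0, "ay": 0, "az": 8}

```text
time_s: 3.25
tool_pos: [0.5058, 0.1649, 0.2872]
eef_rot: [0.744, 0.668, 0.0, 0.001]
wrist_force: [-0.7, 0.3, 0.5]
opening: 0.999
grip_force: 0.0
```

```bash
cat > look.py <<'E'
from h import *
np.set_printoptions(precision=4,suppress=True)
def look(fn,pts):
    s=monitor.read_state();print({k:np.round(s[k],3) for k in('time_s','tool_pos','eef_rot','joint_positions')})
    c='wrist';snap(c,fn)
    for n,z in pts: print(n,[(np.round(b['pixel'],1),round(b['score'],2),onz(c,b['pixel'],z)) for b in nets.landmark_of(n,c)][:3])
E
python3 - <<'E'
from look import *
look('w2.png',[('long_slot',.064),('short_slot',.064)])
E
```

```text
{'time_s': np.float64(3.25), 'tool_pos': array([0.506, 0.165, 0.287]), 'eef_rot': array([0.744, 0.668, 0.   , 0.001]), 'joint_positions': array([-0.76 ,  0.295,  0.444,  1.819, -0.143,  1.059, -0.371])}
long_slot [(array([305.1, 208. ]), 0.72, array([0.4923, 0.1736, 0.064 ]))]
short_slot [(array([318.7,  92.5]), 0.65, array([0.5156, 0.2811, 0.064 ])), (array([470.2, 310.9]), 0.53, array([0.6588, 0.0456, 0.064 ]))]
```

View pics/w2.png

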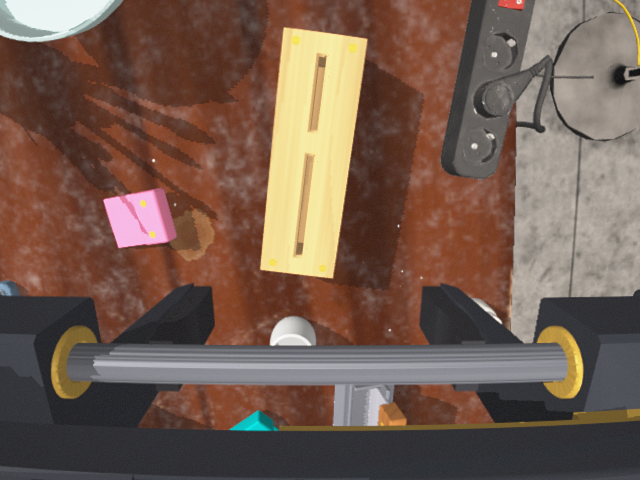

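The wrist view shows the rack clearly: top corners near (283,28), (366,38), (331,277) and (261,269), the short slot from (321,54) to (313,130), and the long slot from (309,154) to (299,255). I'll fit the rack pose to the picture.

```bash
cat > rackfit.py <<'E'
from look import *
from scipy.optimize import least_squares
im=cv2.imread('pics/w2.png');h=cv2.cvtColor(im,cv2.COLOR_BGR2HSV)
roi=np.zeros(im.shape[:2],np.uint8);cv2.fillPoly(roi,[np.array([[278,22],[371,34],[336,282],[256,274]])],1)
v=((h[:,:,2]>170)&(h[:,:,0]>14)&(h[:,:,0]<32)&(roi>0)).astype(np.uint8)
cs,hi=cv2.findContours(v,cv2.RETR_CCOMP,cv2.CHAIN_APPROX_NONE)
k=max(range(len(cs)),key=lambda i:cv2.contourArea(cs[i]));print('rack',cv2.minAreaRect(cs[k]))
obs=[]
holes=sorted([c for i,c in enumerate(cs) if hi[0][i][3]==k and cv2.contourArea(c)>150],key=lambda c:c[:,0,1].mean())
for c in holes:
    r=cv2.minAreaRect(c);print('slot',r);b=cv2.boxPoints(r);b=b[np.argsort(b[:,1])];obs+=[b[:2].mean(0),b[2:].mean(0)]
obs=np.array(obs)
W=np.array([onz('wrist',p,.064) for p in obs]);print(W, np.linalg.norm(W[0]-W[1]),np.linalg.norm(W[2]-W[3]))
d=(W[0]-W[3])[:2];d/=np.linalg.norm(d);print('yaw',np.degrees(np.arctan2(-d[0],d[1])),'short',W[:2].mean(0),'long',W[2:].mean(0))
r=cv2.boxPoints(cv2.minAreaRect(cs[k]));print([onz('wrist',p,.064)[:2] for p in r], np.mean([onz('wrist',p,.064)[:2] for p in r],0))
E
python3 rackfit.py
```

```text
rack ((310.787109375, 152.77444458007812), (84.19595336914062, 243.45339965820312), 6.842772960662842)Traceback (most recent call last):
  File "rackfit.py", line 13, in <module>
    W=np.array([onz('wrist',p,.064) for p in obs]);print(W, np.linalg.norm(W[0]-W[1]),np.linalg.norm(W[2]-W[3]))
                                                                           ~^^^
IndexError: index 0 is out of bounds for axis 0 with size 0
```

Call:
drive_tool:
  series:
    - {"x": -6, "y": 1, "z": 0, "ax": 0, "ay": 0, "az": 0}
    - {"x": -6, "y": 1, "z": 0, "ax": 0, "ay": 0, "az": 0}
    - {"x": -6, "y": 1, "z": 0, "ax": 0, "ay": 0, "az": 0}
    - {"x": -6, "y": 0.5, "z": 0, "ax": 0, "ay": 0, "az": 0}
    - {"x": -6, "y": 0, "z": 0.5, "ax": 0, "ay": 0, "az": 0}
    - {"x": -6, "y": 0, "z": 0.5, "ax": 0, "ay": 0, "az": 0}
    - {"x": 0, "y": 0, "z": 0, "ax": 0, "ay": 0, "az": 0}

```text
time_s: 4.28
tool_pos: [0.5033, -0.1976, 0.2767]
eef_rot: [0.742, 0.67, -0.001, 0.001]
wrist_force: [-0.1, 0.5, 0.4]
opening: 1.001
grip_force: 0.0
```

```bash
python3 - <<'E'
from look import *
look('w3.png',[('wide_scraper_shoulder',.056),('narrow_scraper_shoulder',.056),('drying_tray',0)])
E
```

```text
{'time_s': np.float64(4.275), 'tool_pos': array([ 0.503, -0.198,  0.277]), 'eef_rot': array([ 0.742,  0.67 , -0.001,  0.001]), 'joint_positions': array([-0.184,  0.344,  0.6  ,  1.816, -0.219,  1.048,  0.396])}
wide_scraper_shoulder [(array([364.4, 125.7]), 0.83, array([ 0.5557, -0.114 ,  0.056 ]))]
narrow_scraper_shoulder [(array([356.8, 247.2]), 0.92, array([ 0.5408, -0.2305,  0.056 ])), (array([209.8, 172.4]), 0.66, array([ 0.404, -0.142,  0.056]))]
drying_tray [(array([346.2, 183.4]), 0.6, array([ 0.5387, -0.171 ,  0.    ])), (array([343.8, 237.9]), 0.24, array([ 0.5313, -0.2336,  0.    ]))]
```

View pics/w3.png

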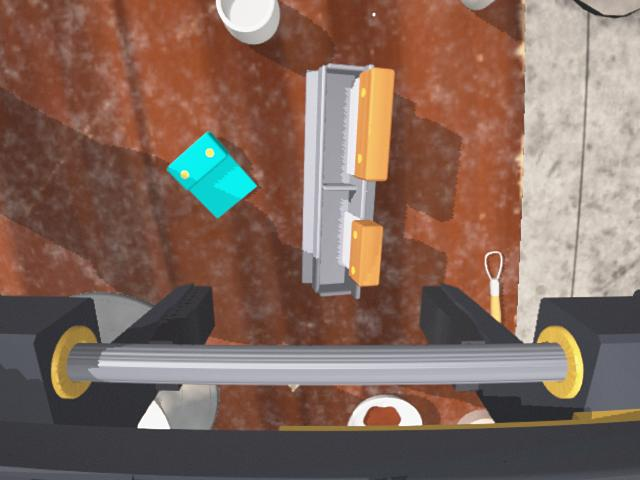

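The wrist view shows the wide scraper in the +y compartment (handle around (375,124)) and the narrow one in the -y compartment (handle around (366,253)), both leaning right (+x). The turquoise look-alike is at (212,175). I'll fit the silhouettes of both handles and the rack.

```bash
cat > fit.py <<'E'
from look import *
from scipy.optimize import minimize
c=imaging.calibration('wrist');K=np.array(c['intrinsics']);D=np.array(c['D']);TC=np.array(c['tool_from_camera'])
def cam(pos,q):
    T=np.eye(4);T[:3,:3]=Rn.from_quat(q).as_matrix();T[:3,3]=pos;W=T@TC;return W[:3,:3].T,-W[:3,:3].T@W[:3,3]
def pj(X,E): return cv2.projectPoints(X,cv2.Rodrigues(E[0])[0],E[1],K,D)[0][:,0]
def bz(px,E,z):
    u=cv2.undistortPoints(np.array([[px]],float),K,D)[0,0];o=-E[0].T@E[1];d=E[0].T@np.array([u[0],u[1],1]);return o+d*(z-o[2])/d[2]
def box(x0,x1,y0,y1,z0,z1): return np.array([[x,y,z] for x in(x0,x1) for y in(y0,y1) for z in(z0,z1)],float)
def hull(X,E,sh):
    m=np.zeros(sh,np.uint8);h=cv2.convexHull(pj(X,E).astype(np.float32))
    cv2.fillPoly(m,[np.round(h*16).astype(np.int32)],255,cv2.LINE_AA,4);return m/255.
def fit(mask,B,tilt,z,p0,E):
    def cost(p):
        R=Rn.from_euler('ZY',[p[2]*10,tilt],degrees=True).as_matrix()
        m=hull(B@R.T+[p[0]/100,p[1]/100,z],E,mask.shape);return 1-np.minimum(m,mask).sum()/np.maximum(m,mask).sum()
    r=minimize(cost,p0,method='Nelder-Mead',options=dict(initial_simplex=np.array(p0)+np.vstack([np.zeros(3),np.eye(3)*[1,1,.5]]),xatol=.003,fatol=1e-5));return r.x*[10,10,10],r.fun
if __name__=='__main__':
    E=cam([.5058,.1649,.2872],np.array([.744,.668,0,.001]))
    im=cv2.imread('pics/w2.png');h=cv2.cvtColor(im,cv2.COLOR_BGR2HSV)
    roi=np.zeros(im.shape[:2],np.uint8);cv2.fillPoly(roi,[np.array([[278,22],[371,34],[336,282],[256,274]])],1)
    m=((h[:,:,2]>120)&(h[:,:,0]>14)&(h[:,:,0]<32)&(roi>0)).astype(np.uint8)
    m=cv2.morphologyEx(m,cv2.MORPH_CLOSE,np.ones((15,15)))
    p,f=fit(m.astype(float),box(-.038,.038,-.1155,.1155,0,.064),0,0,[50.5,22.5,-1],E);print('rack mm/deg',p,f)
    g=cv2.cvtColor(im,cv2.COLOR_BGR2GRAY);er=cv2.erode(roi,np.ones((25,25)))
    t,_=cv2.threshold(g[er>0],0,255,cv2.THRESH_OTSU);s=((g<t)&(er>0)).astype(np.uint8);print('otsu',t)
    cs,_=cv2.findContours(s,cv2.RETR_EXTERNAL,cv2.CHAIN_APPROX_NONE)
    for k in cs:
        if cv2.contourArea(k)>80:
            r=cv2.minAreaRect(k);b=cv2.boxPoints(r);b=b[np.argsort(b[:,1])];a,e=[bz(q.mean(0),E,.064) for q in(b[:2],b[2:])]
            print('slot',r,a,e,'len',np.linalg.norm(a-e),'mid',(a+e)/2,'yaw',np.degrees(np.arctan2(-(a-e)[0],(a-e)[1])))
    s=monitor.read_state();E=cam(s['tool_pos'],s['eef_rot'])
    im=cv2.imread('pics/w3.png');h=cv2.cvtColor(im,cv2.COLOR_BGR2HSV)
    m=((h[:,:,0]>8)&(h[:,:,0]<24)&(h[:,:,1]>150)&(h[:,:,2]>150)).astype(np.uint8)
    for n,w,(r0,r1),g0 in [('wide',.095,(55,195),[54.5,-11.5,-.7]),('narrow',.06,(205,295),[53,-23,-.7])]:
        k=np.zeros_like(m);k[r0:r1,340:405]=m[r0:r1,340:405];k=cv2.morphologyEx(k,cv2.MORPH_CLOSE,np.ones((7,7)));k=cv2.morphologyEx(k,cv2.MORPH_OPEN,np.ones((3,3)))
        p,f=fit(k.astype(float),box(-.011,.011,-w/2,w/2,.045,.077),15,.012,g0,E);print(n,'origin mm/deg',p,f,k.sum())
E
python3 fit.py
```

```text
rack mm/deg [502.8526 214.8753 -13.2874] 0.013356663539648261
otsu 195.0
slot ((303.1585693359375, 205.20272827148438), (9.341596603393555, 103.0663833618164), 6.968256950378418) [0.5034 0.2214 0.064 ] [0.4791 0.1206 0.064 ] len 0.10364455958827577 mid [0.4913 0.171  0.064 ] yaw -13.563959045570265
slot ((316.63079833984375, 92.45384979248047), (10.046813011169434, 78.63802337646484), 7.125016689300537) [0.5244 0.3098 0.064 ] [0.508 0.242 0.064] len 0.06969600753638137 mid [0.5162 0.2759 0.064 ] yaw -13.623806943285583
wide origin mm/deg [ 546.9057 -111.3966   -8.7254] 0.17410134770496344 3553
narrow origin mm/deg [ 530.7738 -230.8216   -3.8683] 0.17987792367665156 1882
```

```bash
python3 - <<'E'
from fit import *
s=monitor.read_state();E=cam(s['tool_pos'],s['eef_rot']);im=cv2.imread('pics/w3.png')
c0=(290,50);S=3
big=cv2.resize(im[50:300,290:420],None,fx=S,fy=S,interpolation=cv2.INTER_CUBIC)
big2=big.copy()
for x,y,yaw,w in [(546.9,-111.4,-8,.095),(531,-231,-8,.06)]:
    R=Rn.from_euler('ZY',[yaw,15],degrees=True).as_matrix()
    P=pj(box(-.011,.011,-w/2,w/2,.045,.077)@R.T+[x/1e3,y/1e3,.012],E)
    q=((P-c0+.5)*S).astype(int)
    for i in range(8):
        for j in (1,2,4):
            if i&j==0: cv2.line(big2,q[i].tolist(),q[i|j].tolist(),(255,0,0) if i&1 and (i|j)&1 else (0,255,0),1)
cv2.imwrite('pics/c1.png',np.hstack([big,big2])[:600])
h=cv2.cvtColor(im,cv2.COLOR_BGR2HSV);print(h[120,352:398].tolist())
E
```

```text
[[130, 3, 237], [128, 4, 238], [128, 4, 240], [128, 4, 241], [132, 5, 241], [15, 76, 233], [14, 152, 232], [15, 160, 232], [15, 159, 231], [15, 160, 230], [15, 159, 231], [15, 158, 234], [15, 159, 234], [15, 161, 231], [14, 160, 228], [15, 160, 226], [15, 158, 239], [19, 148, 247], [22, 137, 247], [20, 144, 247], [19, 144, 246], [18, 149, 245], [18, 148, 245], [18, 149, 245], [17, 149, 245], [17, 151, 244], [17, 148, 244], [17, 153, 244], [17, 152, 243], [17, 157, 242], [16, 152, 242], [16, 152, 240], [16, 154, 240], [16, 157, 239], [16, 154, 240], [16, 153, 240], [16, 153, 240], [16, 156, 241], [14, 160, 231], [13, 155, 173], [9, 140, 106], [7, 128, 98], [7, 120, 98], [7, 125, 100], [8, 118, 104], [8, 124, 103]]
```

View pics/c1.png

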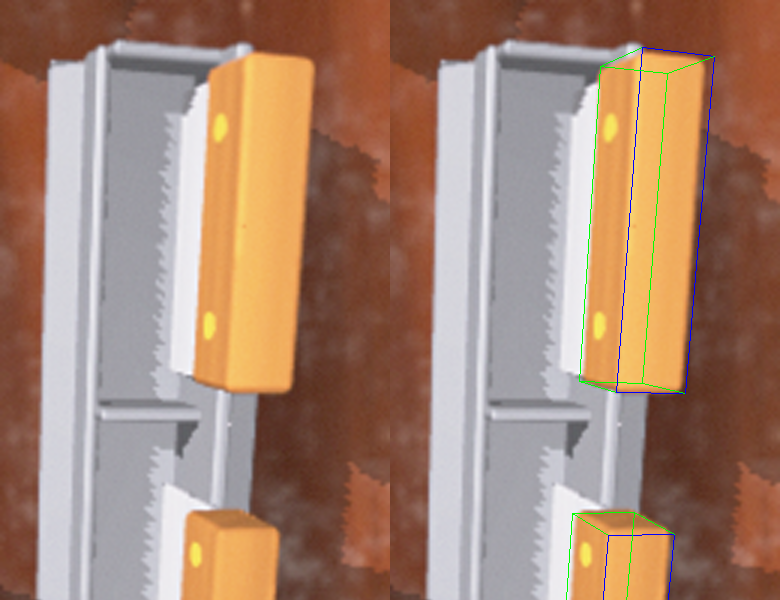

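The crop shows the handles with slightly tight colour thresholds, and the fit is roughly right. I'll loosen the mask and refit.

```bash
sed -i 's/(h\[:,:,0\]>8)&(h\[:,:,0\]<24)&(h\[:,:,1\]>150)&(h\[:,:,2\]>150)/(h[:,:,0]>10)\&(h[:,:,0]<32)\&(h[:,:,1]>110)\&(h[:,:,2]>150)/' fit.py; python3 fit.py | grep origin
python3 - <<'E'
from h import *
s=monitor.read_state();R=Rn.from_quat(s['eef_rot']).as_matrix();print(R,s['tool_pos'])
E
```

```text
wide origin mm/deg [ 546.9764 -111.4876   -8.4957] 0.12772933519615148 3756
narrow origin mm/deg [ 530.7037 -230.4735   -4.5687] 0.1591588928492249 1934
[[ 9.28431078e-02  9.95680749e-01 -5.28585880e-05]
 [ 9.95680353e-01 -9.28430232e-02  8.98243443e-04]
 [ 8.89456153e-04 -1.36025970e-04 -9.99999595e-01]] [ 0.5054537  -0.19071076  0.27659843]
```

The arm was still settling when that picture was taken, so I'll retake it now that it is static.

```bash
sed -i 's/p,f=fit(k.astype/cv2.imwrite("pics\/m_%s.png"%n,k*255);p,f=fit(k.astype/' fit.py
python3 - <<'E'
from look import *
s0=monitor.read_state();snap('wrist','w3.png');s1=monitor.read_state();print(s0['tool_pos'],s1['tool_pos'],s1['time_s'])
E
python3 fit.py | grep origin
```

```text
[ 0.5055 -0.1907  0.2766] [ 0.5055 -0.1907  0.2767] 4.525
wide origin mm/deg [ 545.2593 -120.034    -8.9042] 0.13010859109072082 3689
narrow origin mm/deg [ 528.3154 -237.8282   -3.5714] 0.15196453835136836 1911
```

```bash
sed -i 's/(55,195)/(55,205)/;s/(205,295)/(212,312)/' fit.py; python3 fit.py | grep origin
python3 - <<'E'
import cv2,numpy as np
for n in('wide','narrow'):
    m=cv2.imread(f'pics/m_{n}.png',0);print(cv2.boundingRect(m),cv2.minAreaRect(cv2.findNonZero(m)),cv2.contourArea(cv2.convexHull(cv2.findNonZero(m))),(m>0).sum())
a=[cv2.imread(f'pics/m_{n}.png')[50:320,300:420] for n in('wide','narrow')]
im=cv2.imread('pics/w3.png')[50:320,300:420]
cv2.imwrite('pics/c2.png',cv2.resize(np.hstack([im,a[0],a[1]]),None,fx=2.1,fy=2.1))
E
```

```text
wide origin mm/deg [ 545.2593 -120.034    -8.9042] 0.13010859109072082 3689
narrow origin mm/deg [ 528.3154 -237.8282   -3.5714] 0.15196453835136836 1911
(354, 78, 40, 112) ((373.13037109375, 133.41439819335938), (34.49519348144531, 111.96902465820312), 3.5763344764709473) 3656.0 3689
(347, 228, 34, 66) ((363.4624328613281, 260.564208984375), (30.93133544921875, 65.58773803710938), 3.814074993133545) 1879.5 1911
```

View pics/c2.png

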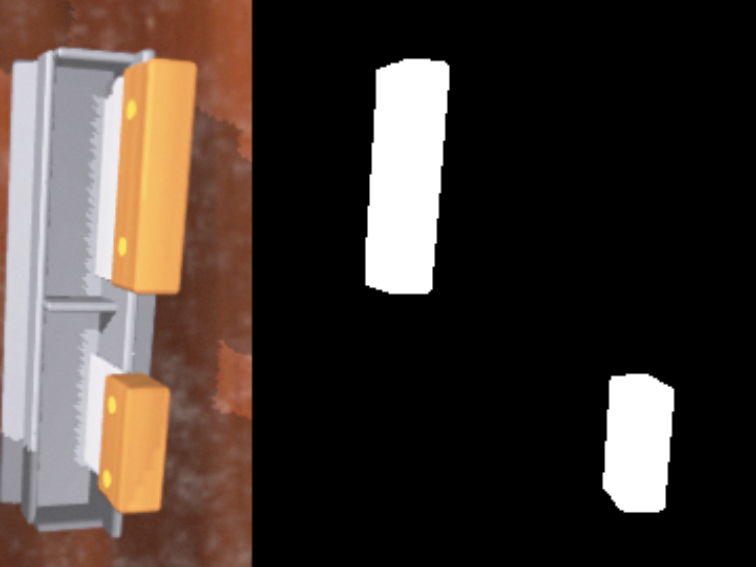

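The masks match the handles, so the model assumption (tilt or height) must be off. I'll free the tilt and height.

```bash
cat > fit2.py <<'E'
from fit import *
s=monitor.read_state();E=cam(s['tool_pos'],s['eef_rot'])
for n,w,g in [('wide',.095,[545,-120,-8,12,15]),('narrow',.06,[528,-237,-8,12,15])]:
    m=cv2.imread(f'pics/m_{n}.png',0)/255.
    for free in ([0,1,2],[0,1,2,4],[0,1,2,3,4]):
        best=None
        for g2 in (-12,-4):
            p0=np.array(g,float);p0[2]=g2
            def full(q): p=p0.copy();p[free]=q;return p
            def cost(q,out=0):
                p=full(q);R=Rn.from_euler('ZY',[p[2],p[4]],degrees=True).as_matrix()
                h=hull(box(-.011,.011,-w/2,w/2,.045,.077)@R.T+np.array([p[0],p[1],p[3]])/1e3,E,m.shape)
                return 1-np.minimum(h,m).sum()/np.maximum(h,m).sum()
            k=len(free);sx=p0[free]+np.vstack([np.zeros(k),np.diag(np.array([6,6,6,5,6.])[free])])
            r=minimize(cost,p0[free],method='Nelder-Mead',options=dict(initial_simplex=sx,xatol=.02,fatol=1e-5,maxiter=600))
            if best is None or r.fun<best[1]: best=(full(r.x),r.fun)
        print(n,best)
E
python3 fit2.py
```

```text
wide (array([ 544.2796, -120.0608,   -7.4818,   12.    ,   15.    ]), np.float64(0.1276703674989519))
wide (array([ 554.3754, -121.6699,   -7.6786,   12.    ,    5.5124]), np.float64(0.04584380141374056))
wide (array([ 553.9253, -120.866 ,   -7.6529,    0.0808,    7.7273]), np.float64(0.02772538269369418))
narrow (array([ 529.0791, -238.7811,   -3.8103,   12.    ,   15.    ]), np.float64(0.15403211100787595))
narrow (array([ 531.1229, -239.395 ,   -5.4063,   12.    ,   12.0044]), np.float64(0.13913334727425464))
narrow (array([ 537.8943, -243.7034,   -7.1876,   -7.9643,    8.3855]), np.float64(0.039561993640038984))
```

Call:
drive_tool:
  series:
    - {"x": 0, "y": 5, "z": 2, "ax": 0, "ay": 0, "az": 0}
    - {"x": 0, "y": 5, "z": 2, "ax": 0, "ay": 0, "az": 0}
    - {"x": 0, "y": 0, "z": 0, "ax": 0, "ay": 0, "az": 0}
    - {"x": 0, "y": 0, "z": 0, "ax": 0, "ay": 0, "az": 0}
    - {"x": 0, "y": 0, "z": 0, "ax": 0, "ay": 0, "az": 0}

```text
time_s: 5.15
tool_pos: [0.6038, -0.2023, 0.2379]
eef_rot: [0.741, 0.672, 0.0, 0.0]
wrist_force: [-0.3, 0.4, 0.6]
opening: 0.997
grip_force: 0.0
```

```bash
cat > fit3.py <<'E'
from fit import *
s=monitor.read_state();print(s['tool_pos'],s['joint_velocities'].__abs__().max(),s['time_s']);snap('wrist','w4.png')
E1=cam([0.50545,-0.1907,0.2766],[0.742,0.67,-.0003,.0003]);E2=cam(s['tool_pos'],s['eef_rot'])
im=cv2.imread('pics/w4.png');h=cv2.cvtColor(im,cv2.COLOR_BGR2HSV)
m2=((h[:,:,0]>10)&(h[:,:,0]<32)&(h[:,:,1]>110)&(h[:,:,2]>150)).astype(np.uint8);m2[330:]=0
m2=cv2.morphologyEx(cv2.morphologyEx(m2,cv2.MORPH_CLOSE,np.ones((7,7))),cv2.MORPH_OPEN,np.ones((3,3)))
n,lab,st,ce=cv2.connectedComponentsWithStats(m2);print([(i,st[i].tolist()) for i in range(1,n) if st[i][4]>500])
for nm,w,g in [('wide',.095,[548,-120,-8,8,12]),('narrow',.06,[532,-239,-8,8,12])]:
    ma=cv2.imread(f'pics/m_{nm}.png',0)/255.
    X=np.array([[g[0]/1e3+.012,g[1]/1e3,.07]]);q=pj(X,E2)[0]
    i=min((i for i in range(1,n) if st[i][4]>500),key=lambda i:np.hypot(*(ce[i]-q)));mb=(lab==i)*1.
    def cost(p):
        R=Rn.from_euler('ZY',[p[2],p[4]],degrees=True).as_matrix();B=box(-.011,.011,-w/2,w/2,.045,.077)@R.T+np.array([p[0],p[1],p[3]])/1e3
        c=0
        for E,m in((E1,ma),(E2,mb)):
            k=hull(B,E,m.shape);c+=1-np.minimum(k,m).sum()/np.maximum(k,m).sum()
        return c
    for t0 in (8,15):
        g[4]=t0;r=minimize(cost,g,method='Nelder-Mead',options=dict(initial_simplex=np.array(g)+np.vstack([np.zeros(5),np.diag([6,6,6,6,6])]),xatol=.02,fatol=1e-5,maxiter=800))
        p=r.x;R=Rn.from_euler('ZY',[p[2],p[4]],degrees=True).as_matrix();print(nm,p,r.fun,'handle centre',p[[0,1,3]]+R@[0,0,61])
E
python3 fit3.py
```

```text
[ 0.6038 -0.2023  0.2379] 0.004776903365213835 5.15
[(2, [240, 66, 31, 127, 3790]), (8, [242, 235, 28, 74, 1911])]
wide [ 554.1776 -121.6061   -7.7921   10.1997    6.4187] 0.10147233016449919 handle centre [ 560.934  -122.5307   70.8173]
wide [ 548.5363 -121.18     -7.5952   12.6414   10.8983] 0.15287380640017323 handle centre [ 559.9681 -122.7044   72.5412]
narrow [ 534.65   -239.1858   -6.5854    7.677     9.1014] 0.19603710212533043 handle centre [ 544.2354 -240.2924   67.909 ]
narrow [ 536.1476 -239.6528   -6.7106    9.7417    7.9136] 0.2014582264981447 handle centre [ 544.4885 -240.6342   70.1608]
```

View pics/w4.png

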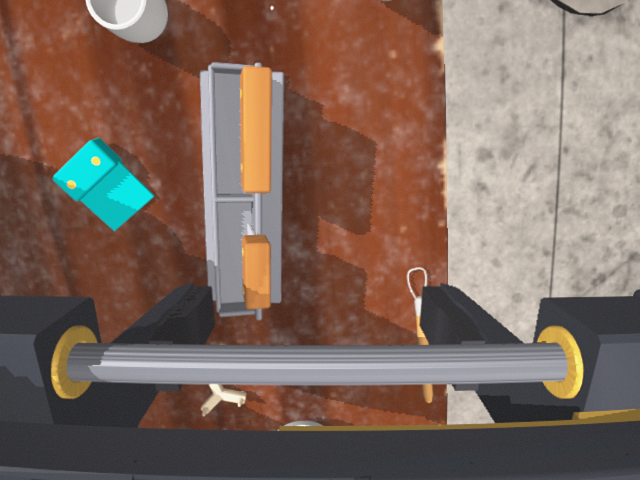

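The view from the +x side shows the wide handle at (255,128) and the narrow one at (256,272). Triangulated, the handle centres are at z ≈ 70 mm, as the model says (12 + 61·cos 15° = 71), and the separation is 118 mm at yaw −7.8°. Next is the grasp move for the wide scraper.

```bash
cat > go.py <<'E'
from h import *
np.set_printoptions(precision=2,suppress=True)
def tgt(yaw,tilt):
    S=Rn.from_euler('ZY',[yaw,tilt],degrees=True).as_matrix()
    return np.c_[S[:,1],S[:,0],-S[:,2]],S
def delta(P,Rt):
    s=monitor.read_state();R=Rn.from_quat(s['eef_rot']).as_matrix()
    print('t',s['time_s'],'pos mm',1e3*s['tool_pos'],'open',s['opening'],'F',s['wrist_force'],'J',s['joint_positions'])
    print('turn deg',np.degrees(Rn.from_matrix(R.T@Rt).as_rotvec()),'then shift cm',100*Rt.T@(np.array(P)/1e3-s['tool_pos']))
E
python3 - <<'E'
from go import *
for C in ([560.7,-122.5,71],[544.3,-240.4,70.5]):
    Rt,S=tgt(-7.7,14);delta(np.array(C)-12*S[:,2],Rt)
E
```

```text
t 5.2 pos mm [ 603.84 -202.45  237.95] open 0.9986845118179889 F [-0.29  0.08  0.96] J [-0.12  0.56  0.55  1.6  -0.33  1.07  0.42]
turn deg [14.08  0.24  2.1 ] then shift cm [ 7.35 -1.15 18.69]
t 5.2 pos mm [ 603.84 -202.45  237.95] open 0.9986845118179889 F [-0.29  0.08  0.96] J [-0.12  0.56  0.55  1.6  -0.33  1.07  0.42]
turn deg [14.08  0.24  2.1 ] then shift cm [-4.56 -1.18 18.75]
```

Call:
drive_tool:
  series:
    - {"x": 1.8, "y": -0.3, "z": 0, "ax": 7, "ay": 0.1, "az": 1.05}
    - {"x": 1.8, "y": -0.3, "z": 0, "ax": 7, "ay": 0.1, "az": 1.05}
    - {"x": 1.8, "y": -0.3, "z": 4, "ax": 0, "ay": 0, "az": 0}
    - {"x": 1.95, "y": -0.25, "z": 4, "ax": 0, "ay": 0, "az": 0}
    - {"x": 0, "y": 0, "z": 4, "ax": 0, "ay": 0, "az": 0}
    - {"x": 0, "y": 0, "z": 0, "ax": 0, "ay": 0, "az": 0}
    - {"x": 0, "y": 0, "z": 0, "ax": 0, "ay": 0, "az": 0}
    - {"x": 0, "y": 0, "z": 0, "ax": 0, "ay": 0, "az": 0}
  fingers: 0.25

```text
time_s: 6.2
tool_pos: [0.5746, -0.1251, 0.124]
eef_rot: [0.748, 0.653, -0.079, -0.09]
wrist_force: [-0.5, 0.5, 0.5]
opening: 0.75
grip_force: 0.0
```

```bash
python3 - <<'E'
from go import *
Rt,S=tgt(-7.7,14);delta(np.array([560.7,-122.5,71])-12*S[:,2],Rt)
snap('wrist','w5.png')
E
```

```text
t 6.2 pos mm [ 574.61 -125.12  123.97] open 0.7498966416661361 F [-0.47  0.5   0.54] J [-0.2   0.76  0.51  1.6  -0.35  1.13  0.29]
turn deg [ 0.21  0.06 -0.02] then shift cm [ 0.07 -0.09  6.68]
```

View pics/w5.png

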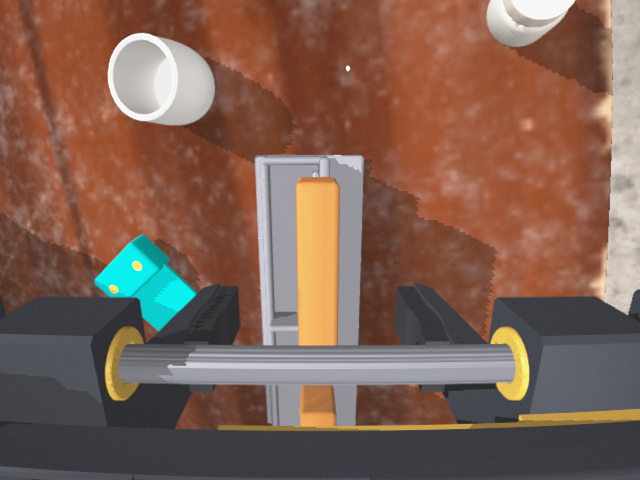

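The wide handle lies straight at column 318, centred between the fingers with no side face showing, so the tilt and yaw fit. I'll descend and grip.

Call:
drive_tool:
  series:
    - {"x": 0, "y": 0, "z": 3, "ax": 0.2, "ay": 0, "az": 0}
    - {"x": 0.07, "y": -0.09, "z": 2.5, "ax": 0, "ay": 0, "az": 0}
    - {"x": 0, "y": 0, "z": 1.2, "ax": 0, "ay": 0, "az": 0}
    - {"x": 0, "y": 0, "z": 0, "ax": 0, "ay": 0, "az": 0}
    - {"x": 0, "y": 0, "z": 0, "ax": 0, "ay": 0, "az": 0}

```text
time_s: 6.88
tool_pos: [0.5572, -0.1218, 0.0582]
eef_rot: [0.747, 0.653, -0.081, -0.092]
wrist_force: [0.8, -0.8, 0.1]
opening: 0.748
grip_force: 0.0
```

Call:
drive_tool:
  series:
    - {"x": 0, "y": 0, "z": 0, "ax": 0, "ay": 0, "az": 0}
    - {"x": 0, "y": 0, "z": 0, "ax": 0, "ay": 0, "az": 0}
    - {"x": 0, "y": 0, "z": 0, "ax": 0, "ay": 0, "az": 0}
    - {"x": 0, "y": 0, "z": 0, "ax": 0, "ay": 0, "az": 0}
    - {"x": 0, "y": 0, "z": 0, "ax": 0, "ay": 0, "az": 0}
    - {"x": 0, "y": 0, "z": 0, "ax": 0, "ay": 0, "az": 0}
  fingers: 1
  grip_force: 35

```text
time_s: 7.62
tool_pos: [0.5563, -0.1214, 0.0572]
eef_rot: [0.747, 0.653, -0.082, -0.093]
wrist_force: [0.6, -0.2, 0.4]
opening: 0.246
grip_force: 34.7
```

Call:
drive_tool:
  series:
    - {"x": 0, "y": 0, "z": -2, "ax": 0, "ay": 0, "az": 0}
    - {"x": 0, "y": 0, "z": -3.5, "ax": 0, "ay": 0, "az": 0}
    - {"x": 0, "y": 0, "z": -4, "ax": 0, "ay": 0, "az": 0}
    - {"x": 0, "y": 0, "z": -4, "ax": 0, "ay": 0, "az": 0}
    - {"x": 4, "y": 0, "z": -1, "ax": -7, "ay": 0, "az": 1}
    - {"x": 5, "y": -0.5, "z": 0, "ax": -7, "ay": 0, "az": 1}
    - {"x": 0, "y": 0, "z": 0, "ax": 0, "ay": 0, "az": 0}
    - {"x": 0, "y": 0, "z": 0, "ax": 0, "ay": 0, "az": 0}
    - {"x": 0, "y": 0, "z": 0, "ax": 0, "ay": 0, "az": 0}

```text
time_s: 8.75
tool_pos: [0.5995, -0.038, 0.198]
eef_rot: [0.765, 0.644, -0.004, 0.001]
wrist_force: [-0.3, -0.4, -1.7]
opening: 0.248
grip_force: 34.7
```

```bash
cat > held.py <<'E'
from fit import *
import sys
w=float(sys.argv[1]);fn=sys.argv[2]
im=snap('wrist',fn)[:,:,::-1];h=cv2.cvtColor(np.ascontiguousarray(im),cv2.COLOR_BGR2HSV)
m=((h[:,:,0]>10)&(h[:,:,0]<32)&(h[:,:,1]>110)&(h[:,:,2]>150)).astype(np.uint8);m[335:]=0
m=cv2.morphologyEx(cv2.morphologyEx(m,cv2.MORPH_CLOSE,np.ones((7,7))),cv2.MORPH_OPEN,np.ones((3,3)))
n,lab,st,ce=cv2.connectedComponentsWithStats(m);i=1+np.argmax([st[k][4]*(abs(ce[k][0]-316)<40) for k in range(1,n)]);print(st[i],ce[i])
top=st[i][1]
# tool coords of the end edge: row of the handle's far upper edge on plane tool z=-(77-49) mm
ys=np.arange(top+8,330,4);mid=[];wid=[]
for y in ys:
    xs=np.where(lab[y]==i)[0]
    if len(xs): mid.append((xs[0]+xs[-1])/2);wid.append(xs[-1]-xs[0]+1)
print('mid cols',mid[0],mid[-1],'widths',wid[0],wid[-1])
for zt in (-.031,-.028,-.025):
  a=[]
  for px in((ce[i][0],top),(mid[0],ys[0]),(mid[-1],ys[len(mid)-1])):
    u=cv2.undistortPoints(np.array([[px]],float),K,D)[0,0];d=TC[:3,:3]@[u[0],u[1],1];o=TC[:3,3];a.append((o+d*(zt-o[2])/d[2])[:2]*1e3)
  print('plane',zt,'end x_tool mm',a[0],'centre x_tool',a[0][0]-w/2,'midline',a[1],a[2])
E
python3 held.py 95 w6.png; python3 - <<'E'
from go import *
Rt,S=tgt(-13.5,0);delta([491.3,171,160],Rt)
E
```

```text
[ 281  196   69  139 8937] [315.263  265.1185]
mid cols 314.5 316.0 widths 56 61
plane -0.031 end x_tool mm [51.0648 -2.3119] centre x_tool 3.564800694176398 midline [48.5793 -2.55  ] [ 6.1473 -2.0997]
plane -0.028 end x_tool mm [50.6459 -2.3223] centre x_tool 3.145877180512514 midline [48.0958 -2.5666] [ 4.56   -2.1046]
plane -0.025 end x_tool mm [50.227  -2.3327] centre x_tool 2.7269536668486367 midline [47.6122 -2.5832] [ 2.9727 -2.1094]
t 8.8 pos mm [599.53 -37.98 197.98] open 0.24794522995797078 F [ 0.49 -1.31 -2.16] J [-0.41  0.55  0.55  1.73 -0.34  0.96  0.1 ]
turn deg [-0.19  0.38  3.71] then shift cm [ 17.79 -15.4    3.8 ]
```

```bash
python3 - <<'E'
from fit import *
print(TC,K)
im=cv2.imread('pics/w6.png');h=cv2.cvtColor(im,cv2.COLOR_BGR2HSV)
def px2(px,zt):
    u=cv2.undistortPoints(np.array([[px]],float),K,D)[0,0];d=TC[:3,:3]@[u[0],u[1],1];o=TC[:3,3];return (o+d*(zt-o[2])/d[2])*1e3
for y in range(190,262,5):
    x=np.where((h[y,260:370,0]>10)&(h[y,260:370,0]<32)&(h[y,260:370,1]>110)&(h[y,260:370,2]>120))[0]
    print(y,(x[0]+260,x[-1]+260) if len(x) else None,h[y,316].tolist())
for y,z in((196,.004),(196,.002)): print(px2((315,y),z))
E
```

```text
[[ 0.0001 -0.9653 -0.2612  0.0672]
 [ 1.      0.0001  0.0002 -0.0019]
 [-0.0002 -0.2612  0.9653 -0.1463]
 [ 0.      0.      0.      1.    ]] [[375.5803   0.     316.632 ]
 [  0.     375.5803 243.3418]
 [  0.       0.       1.    ]]
190 None [131, 11, 192]
195 None [150, 8, 186]
200 (np.int64(289), np.int64(343)) [14, 155, 174]
205 (np.int64(287), np.int64(345)) [14, 156, 181]
210 (np.int64(284), np.int64(347)) [15, 163, 229]
215 (np.int64(282), np.int64(349)) [17, 154, 243]
220 (np.int64(281), np.int64(349)) [18, 154, 244]
225 (np.int64(281), np.int64(349)) [18, 158, 244]
230 (np.int64(281), np.int64(350)) [18, 155, 244]
235 (np.int64(281), np.int64(349)) [18, 155, 244]
240 (np.int64(282), np.int64(349)) [18, 153, 244]
245 (np.int64(282), np.int64(348)) [18, 150, 245]
250 (np.int64(282), np.int64(348)) [18, 154, 244]
255 (np.int64(282), np.int64(348)) [18, 154, 244]
260 (np.int64(283), np.int64(348)) [18, 152, 244]
[46.1771 -2.5387  4.    ]
[46.4564 -2.5304  2.    ]
```

The calibration varies per reading, so I'll average it and redo the rack and held-scraper measurements.

```bash
python3 - <<'E'
from h import *
np.set_printoptions(precision=5,suppress=True)
A=np.array([imaging.calibration('wrist')['tool_from_camera'] for _ in range(200)])
print(A.mean(0),A[:,:3,3].std(0),A[:5,:3,3])
M=A.mean(0);U,_,V=np.linalg.svd(M[:3,:3]);M[:3,:3]=U@V;np.save('TC.npy',M)
E
sed -i "s/TC=np.array(c\['tool_from_camera'\])/TC=np.load('TC.npy')/" fit.py
python3 fit.py | head -4
cat > px2.py <<'E'
from fit import *
def px2(px,zt):
    u=cv2.undistortPoints(np.array([[px]],float),K,D)[0,0];d=TC[:3,:3]@[u[0],u[1],1];o=TC[:3,3];return (o+d*(zt-o[2])/d[2])*1e3
E
python3 -c "
from px2 import *
print(px2((315.5,196.5),.004),px2((315.5,213),-.028),px2((315,240),-.028),px2((315.3,258),-.028))"
```

```text
[[ 0.00012 -0.96529 -0.26119  0.06717]
 [ 1.       0.00007  0.0002  -0.00191]
 [-0.00017 -0.26119  0.96529 -0.14633]
 [ 0.       0.       0.       1.     ]] [0. 0. 0.] [[ 0.06717 -0.00191 -0.14633]
 [ 0.06717 -0.00191 -0.14633]
 [ 0.06717 -0.00191 -0.14633]
 [ 0.06717 -0.00191 -0.14633]
 [ 0.06717 -0.00191 -0.14633]]
rack mm/deg [502.8304 214.3814 -13.3628] 0.013388218632323423
otsu 195.0
slot ((303.1585693359375, 205.20272827148438), (9.341596603393555, 103.0663833618164), 6.968256950378418) [0.5034 0.2213 0.064 ] [0.4791 0.1205 0.064 ] len 0.10364262787081181 mid [0.4912 0.1709 0.064 ] yaw -13.563773034529385
slot ((316.63079833984375, 92.45384979248047), (10.046813011169434, 78.63802337646484), 7.125016689300537) [0.5244 0.3096 0.064 ] [0.5079 0.2419 0.064 ] len 0.06969486748790527 mid [0.5161 0.2758 0.064 ] yaw -13.623620770635135
[45.9756 -2.3382  4.    ] [ 45.1948  -2.2508 -28.    ] [ 36.2779  -2.4194 -28.    ] [ 30.1408  -2.3267 -28.    ]
```

Call:
drive_tool:
  series:
    - {"x": 2.6, "y": -5, "z": -1.7, "ax": 0, "ay": 0, "az": 1.2}
    - {"x": 2.6, "y": -5, "z": -1.7, "ax": 0, "ay": 0, "az": 1.2}
    - {"x": 2.6, "y": -5, "z": -1.7, "ax": -0.2, "ay": 0.4, "az": 1.2}
    - {"x": 0, "y": 0, "z": 0, "ax": 0, "ay": 0, "az": 0}
    - {"x": 0, "y": 0, "z": 0, "ax": 0, "ay": 0, "az": 0}
    - {"x": 0, "y": 0, "z": 0, "ax": 0, "ay": 0, "az": 0}
    - {"x": 0, "y": 0, "z": 0, "ax": 0, "ay": 0, "az": 0}

```text
time_s: 9.68
tool_pos: [0.4676, 0.0677, 0.2489]
eef_rot: [0.785, 0.62, 0.0, 0.0]
wrist_force: [-0.2, 0.1, -1.7]
opening: 0.246
grip_force: 34.7
```

```bash
cat > slot.py <<'E'
from px2 import *
import sys
fn,which=sys.argv[1],sys.argv[2]
TC[:]=np.array(imaging.calibration('wrist')['tool_from_camera']);print('TC t',TC[:3,3])
s=monitor.read_state();E=cam(s['tool_pos'],s['eef_rot']);print(s['time_s'],s['tool_pos'],s['eef_rot'],np.abs(s['joint_velocities']).max())
im=snap('wrist',fn)[:,:,::-1];g=cv2.cvtColor(np.ascontiguousarray(im),cv2.COLOR_BGR2GRAY)
c0,L=(np.array([.4915,.171]),.101) if which=='long' else (np.array([.5163,.276]),.066)
Z=Rn.from_euler('Z',-13.5,degrees=True).as_matrix()
Q=np.array([[x,y,0] for x,y in((-.018,-L/2-.009),(.018,-L/2-.009),(.018,L/2+.009),(-.018,L/2+.009))])@Z.T+[*c0,.064]
P=pj(Q,E);print('poly',P.round().tolist());roi=np.zeros(g.shape,np.uint8);cv2.fillPoly(roi,[P.round().astype(int)],1)
t,_=cv2.threshold(g[roi>0],0,255,cv2.THRESH_OTSU);m=((g<t)&(roi>0)).astype(np.uint8)
k=max(cv2.findContours(m,cv2.RETR_EXTERNAL,cv2.CHAIN_APPROX_NONE)[0],key=cv2.contourArea)
b=cv2.boxPoints(cv2.minAreaRect(k));W=np.array([bz(q,E,.064) for q in b]);l=np.sort([np.linalg.norm(W[i]-W[i-1]) for i in range(4)])
print('otsu',t,'sides',l*1e3,'mid mm',W.mean(0)*1e3,b.round(1).tolist())
e=W[1]-W[0] if np.linalg.norm(W[1]-W[0])>.03 else W[2]-W[1];print('yaw',(np.degrees(np.arctan2(-e[0],e[1]))+90)%180-90)
E
python3 slot.py w7.png long
```

```text
TC t [ 0.0671 -0.0019 -0.1463]
9.675 [0.4676 0.0677 0.2489] [0.7847 0.6199 0.0003 0.    ] 0.004737348169224763
poly [[297.0, 167.0], [339.0, 167.0], [341.0, 17.0], [296.0, 17.0]]
otsu 196.0 sides [  8.8627   9.4991 105.0479 105.0519] mid mm [491.9752 171.2099  64.    ] [[313.0, 26.0], [324.0, 26.0], [324.0, 158.0], [313.0, 158.0]]
yaw -13.148366839026721
```

View pics/w7.png

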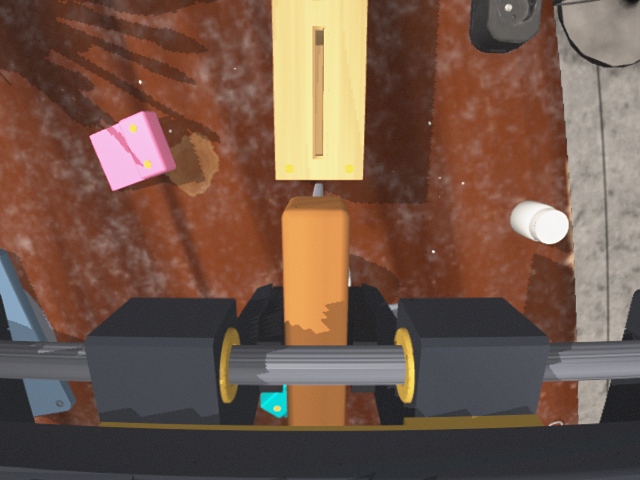

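The view shows the long slot at columns 313–324 and rows 26–158, its midpoint measured at (492.0,171.2) mm and its side lengths as they should be. The held handle's end is near (316,198) and the blade end at (318,186), so the blade is lined up to about 1 mm. Moving above the slot.

Call:
drive_tool:
  series:
    - {"x": 5, "y": 0.1, "z": 2, "ax": 0, "ay": 0, "az": 0}
    - {"x": 5.8, "y": 0, "z": 4, "ax": 0, "ay": 0, "az": 0}
    - {"x": 0, "y": 0, "z": 4, "ax": 0, "ay": 0, "az": 0}
    - {"x": 0, "y": 0, "z": 2.5, "ax": 0, "ay": 0, "az": 0}
    - {"x": 0, "y": 0, "z": 0, "ax": 0, "ay": 0, "az": 0}
    - {"x": 0, "y": 0, "z": 0, "ax": 0, "ay": 0, "az": 0}
    - {"x": 0, "y": 0, "z": 0, "ax": 0, "ay": 0, "az": 0}

```text
time_s: 10.6
tool_pos: [0.4923, 0.1677, 0.1301]
eef_rot: [0.784, 0.621, 0.002, -0.0]
wrist_force: [-0.3, -1.5, -1.3]
opening: 0.25
grip_force: 34.7
```

```bash
python3 - <<'E'
from go import *
Rt,S=tgt(-13.4,0);delta([493.6,172.3,113],Rt)
E
```

```text
t 10.6 pos mm [492.33 167.7  130.12] open 0.24962704195966093 F [-0.26 -1.55 -1.29] J [-0.8   0.51  0.49  1.99 -0.36  0.72 -0.32]
turn deg [ 0.13 -0.17  0.12] then shift cm [0.48 0.02 1.71]
```

Call:
drive_tool:
  series:
    - {"x": 0.45, "y": 0.02, "z": 0.8, "ax": 0, "ay": -0.2, "az": 0}
    - {"x": 0, "y": 0, "z": 0, "ax": 0, "ay": 0, "az": 0}
    - {"x": 0, "y": 0, "z": 0.5, "ax": 0, "ay": 0, "az": 0}
    - {"x": 0, "y": 0, "z": 0.5, "ax": 0, "ay": 0, "az": 0}
    - {"x": 0, "y": 0, "z": 0, "ax": 0, "ay": 0, "az": 0}

```text
time_s: 11.22
tool_pos: [0.4922, 0.1716, 0.1104]
eef_rot: [0.784, 0.621, -0.001, 0.001]
wrist_force: [-0.7, -0.4, -1.6]
opening: 0.246
grip_force: 34.7
```

```bash
python3 - <<'E'
from go import *
Rt,S=tgt(-13.4,0);delta([493.6,172.3,113],Rt)
E
```

```text
t 11.225 pos mm [492.21 171.61 110.37] open 0.24629910370345212 F [-0.74 -0.43 -1.55] J [-0.79  0.55  0.47  1.99 -0.38  0.69 -0.31]
turn deg [-0.02  0.16  0.13] then shift cm [ 0.1   0.12 -0.26]
```

Call:
drive_tool:
  series:
    - {"x": 0.05, "y": 0.05, "z": 0.5, "ax": 0, "ay": 0, "az": 0}
    - {"x": 0, "y": 0, "z": 0.5, "ax": 0, "ay": 0, "az": 0}
    - {"x": 0, "y": 0, "z": 0, "ax": 0, "ay": 0, "az": 0}

```text
time_s: 11.6
tool_pos: [0.4928, 0.1721, 0.1004]
eef_rot: [0.784, 0.621, -0.001, 0.001]
wrist_force: [-0.1, -0.2, -2.7]
opening: 0.248
grip_force: 34.7
```

Call:
drive_tool:
  series:
    - {"x": 0, "y": 0, "z": 0.8, "ax": 0, "ay": 0, "az": 0}
    - {"x": 0, "y": 0, "z": 0.8, "ax": 0, "ay": 0, "az": 0}
    - {"x": 0, "y": 0, "z": 0.6, "ax": 0, "ay": 0, "az": 0}
    - {"x": 0, "y": 0, "z": 0, "ax": 0, "ay": 0, "az": 0}

```text
time_s: 12.1
tool_pos: [0.4929, 0.172, 0.0783]
eef_rot: [0.784, 0.621, -0.001, 0.001]
wrist_force: [0.4, 0.2, -1.8]
opening: 0.25
grip_force: 34.7
```

Call:
drive_tool:
  series:
    - {"x": 0, "y": 0, "z": 0.5, "ax": 0, "ay": 0, "az": 0}
    - {"x": 0, "y": 0, "z": 0.2, "ax": 0, "ay": 0, "az": 0}
    - {"x": 0, "y": 0, "z": 0.2, "ax": 0, "ay": 0, "az": 0}
    - {"x": 0, "y": 0, "z": 0, "ax": 0, "ay": 0, "az": 0}

```text
time_s: 12.6
tool_pos: [0.4931, 0.1721, 0.0698]
eef_rot: [0.784, 0.621, -0.001, 0.001]
wrist_force: [-0.1, -0.8, -1.5]
opening: 0.246
grip_force: 34.7
```

Call:
drive_tool:
  series:
    - {"x": 0, "y": 0, "z": 0.15, "ax": 0, "ay": 0, "az": 0}
    - {"x": 0, "y": 0, "z": 0.15, "ax": 0, "ay": 0, "az": 0}
    - {"x": 0, "y": 0, "z": 0, "ax": 0, "ay": 0, "az": 0}
    - {"x": 0, "y": 0, "z": 0, "ax": 0, "ay": 0, "az": 0}

```text
time_s: 13.1
tool_pos: [0.4932, 0.1721, 0.0669]
eef_rot: [0.784, 0.621, -0.001, 0.001]
wrist_force: [0.3, -0.2, -1.7]
opening: 0.246
grip_force: 34.7
```

Call:
drive_tool:
  series:
    - {"x": 0, "y": 0, "z": 0.1, "ax": 0, "ay": 0, "az": 0}
    - {"x": 0, "y": 0, "z": 0.05, "ax": 0, "ay": 0, "az": 0}
    - {"x": 0, "y": 0, "z": 0, "ax": 0, "ay": 0, "az": 0}

```text
time_s: 13.48
tool_pos: [0.4932, 0.1721, 0.0654]
eef_rot: [0.784, 0.621, -0.001, 0.001]
wrist_force: [-1.0, -0.8, -0.4]
opening: 0.244
grip_force: 34.7
```

Call:
drive_tool:
  series:
    - {"x": 0, "y": 0, "z": 0.08, "ax": 0, "ay": 0, "az": 0}
    - {"x": 0, "y": 0, "z": 0, "ax": 0, "ay": 0, "az": 0}

```text
time_s: 13.72
tool_pos: [0.4932, 0.1721, 0.0653]
eef_rot: [0.784, 0.621, -0.001, 0.0]
wrist_force: [-3.4, -1.0, 9.5]
opening: 0.246
grip_force: 34.7
```

Call:
drive_tool:
  series:
    - {"x": 0, "y": 0, "z": 0, "ax": 0, "ay": 0, "az": 0}
    - {"x": 0, "y": 0, "z": 0, "ax": 0, "ay": 0, "az": 0}
    - {"x": 0, "y": 0, "z": 0, "ax": 0, "ay": 0, "az": 0}
    - {"x": 0, "y": 0, "z": -1, "ax": 0, "ay": 0, "az": 0}
    - {"x": 0, "y": 0, "z": -4, "ax": 0, "ay": 0, "az": 0}
    - {"x": 0, "y": 0, "z": -5, "ax": 0, "ay": 0, "az": 0}
    - {"x": -4, "y": 0, "z": -5, "ax": 0, "ay": 0, "az": 0}
    - {"x": -5, "y": 0, "z": -2, "ax": 0, "ay": 0, "az": 0}
    - {"x": 0, "y": 0, "z": 0, "ax": 0, "ay": 0, "az": 0}
    - {"x": 0, "y": 0, "z": 0, "ax": 0, "ay": 0, "az": 0}
    - {"x": 0, "y": 0, "z": 0, "ax": 0, "ay": 0, "az": 0}
  fingers: 0.3

```text
time_s: 15.1
tool_pos: [0.4726, 0.0869, 0.2331]
eef_rot: [0.783, 0.621, -0.001, 0.001]
wrist_force: [1.1, -1.1, 0.0]
opening: 0.7
grip_force: 0.0
```

```bash
cat > chk.py <<'E'
from px2 import *
import sys
from scipy.optimize import minimize
# fit handle of a scraper standing in the rack: free x,y,yaw,z(origin),tilt
w=float(sys.argv[1])/1e3;g=[float(a) for a in sys.argv[2:4]]+[-13.4,19,0];fn=sys.argv[4]
TC[:]=np.array(imaging.calibration('wrist')['tool_from_camera'])
s=monitor.read_state();E=cam(s['tool_pos'],s['eef_rot']);print(s['time_s'],s['tool_pos'],np.abs(s['joint_velocities']).max())
im=np.ascontiguousarray(snap('wrist',fn)[:,:,::-1]);h=cv2.cvtColor(im,cv2.COLOR_BGR2HSV)
m=((h[:,:,0]>8)&(h[:,:,0]<32)&(h[:,:,1]>125)&(h[:,:,2]>150)).astype(np.uint8);m[330:]=0
m=cv2.morphologyEx(cv2.morphologyEx(m,cv2.MORPH_CLOSE,np.ones((5,5))),cv2.MORPH_OPEN,np.ones((3,3)))
n,lab,st,ce=cv2.connectedComponentsWithStats(m);q=pj(np.array([[g[0]/1e3,g[1]/1e3,.08]]),E)[0]
i=min((i for i in range(1,n) if st[i][4]>400),key=lambda i:np.hypot(*(ce[i]-q)));print('seen',st[i],ce[i].round(),'expected',q)
mb=(lab==i)*1.
def cost(p):
    R=Rn.from_euler('ZY',[p[2],p[4]],degrees=True).as_matrix();k=hull(box(-.011,.011,-w/2,w/2,.045,.077)@R.T+np.array([p[0],p[1],p[3]])/1e3,E,mb.shape)
    return 1-np.minimum(k,mb).sum()/np.maximum(k,mb).sum()
print('nominal cost',cost(g))
r=minimize(cost,g,method='Nelder-Mead',options=dict(initial_simplex=np.array(g)+np.vstack([np.zeros(5),np.diag([4,4,3,6,4])]),xatol=.02,fatol=1e-5,maxiter=800));print('x y yaw z tilt',r.x,r.fun)
E
python3 chk.py 95 492 171.2 w8.png
```

```text
15.1 [0.4726 0.0869 0.2331] 0.006109640233397364
seen [ 303   44   31  135 4123] [318. 110.] expected [318.8484 115.4566]
nominal cost 0.09491368818198787
x y yaw z tilt [491.7245 172.4881 -13.6043  11.0159  -0.1803] 0.026371879158915923
```

The wide scraper stands upright at the slot with its handle down on the rack: it met 9.5 N at tip height 65.3 mm, as the grasp geometry predicts. Next is the narrow one.

```bash
python3 - <<'E'
from go import *
Rt,S=tgt(-7.7,14);delta(np.array([544.3,-240.4,70.5])+68*S[:,2],Rt)
E
```

```text
t 15.15 pos mm [472.53  86.79 232.99] open 0.6963150787126171 F [0.88 0.9  0.33] J [-0.8   0.29  0.62  2.01 -0.21  0.91 -0.29]
turn deg [13.95 -0.51 -5.45] then shift cm [-31.46  15.09   6.19]
```

Call:
drive_tool:
  series:
    - {"x": 0, "y": 0, "z": 0, "ax": 7, "ay": -0.25, "az": -2.7}
    - {"x": 0, "y": 0, "z": 0, "ax": 7, "ay": -0.25, "az": -2.7}
    - {"x": -4.5, "y": 2.15, "z": 0, "ax": 0, "ay": 0, "az": 0}
    - {"x": -4.5, "y": 2.15, "z": 0, "ax": 0, "ay": 0, "az": 0}
    - {"x": -4.5, "y": 2.15, "z": 1, "ax": 0, "ay": 0, "az": 0}
    - {"x": -4.5, "y": 2.15, "z": 1.2, "ax": 0, "ay": 0, "az": 0}
    - {"x": -4.5, "y": 2.15, "z": 1.3, "ax": 0, "ay": 0, "az": 0}
    - {"x": -4.5, "y": 2.15, "z": 1.3, "ax": 0, "ay": 0, "az": 0}
    - {"x": -4.4, "y": 2.15, "z": 1.3, "ax": 0, "ay": 0, "az": 0}
    - {"x": 0, "y": 0, "z": 0, "ax": 0, "ay": 0, "az": 0}
    - {"x": 0, "y": 0, "z": 0, "ax": 0, "ay": 0, "az": 0}
    - {"x": 0, "y": 0, "z": 0, "ax": 0, "ay": 0, "az": 0}

```text
time_s: 16.65
tool_pos: [0.5605, -0.2412, 0.1378]
eef_rot: [0.747, 0.653, -0.079, -0.092]
wrist_force: [0.4, 0.4, 0.5]
opening: 0.696
grip_force: 0.0
```

```bash
python3 - <<'E'
from go import *
Rt,S=tgt(-7.7,14);delta(np.array([544.3,-240.4,70.5])-13*S[:,2],Rt)
im=np.ascontiguousarray(snap('wrist','w9.png')[:,:,::-1]);h=cv2.cvtColor(im,cv2.COLOR_BGR2HSV)
m=((h[:,:,0]>8)&(h[:,:,0]<32)&(h[:,:,1]>125)&(h[:,:,2]>150)).astype(np.uint8);m[:,:230]=0;m[:,400:]=0
for y in range(180,345,10):
    x=np.where(m[y])[0];print(y,(x[0],x[-1],len(x)) if len(x) else None,end=' ')
E
```

```text
t 16.65 pos mm [ 560.54 -241.16  137.79] open 0.6959996441340818 F [0.38 0.38 0.47] J [-0.05  0.79  0.58  1.53 -0.36  1.18  0.48]
turn deg [ 0.02 -0.11  0.01] then shift cm [-0.14  0.06  8.22]
180 None 190 None 200 None 210 (np.int64(303), np.int64(336), 34) 220 (np.int64(302), np.int64(340), 39) 230 (np.int64(302), np.int64(340), 39) 240 (np.int64(302), np.int64(340), 39) 250 (np.int64(302), np.int64(340), 39) 260 (np.int64(303), np.int64(340), 38) 270 (np.int64(303), np.int64(339), 37) 280 (np.int64(303), np.int64(339), 37) 290 (np.int64(303), np.int64(339), 37) 300 (np.int64(303), np.int64(339), 37) 310 (np.int64(304), np.int64(339), 36) 320 None 330 None 340 None
```

Call:
drive_tool:
  series:
    - {"x": -0.1, "y": 0.1, "z": 3, "ax": 0, "ay": 0, "az": 0}
    - {"x": 0, "y": 0, "z": 3, "ax": 0, "ay": 0, "az": 0}
    - {"x": 0, "y": 0, "z": 1.5, "ax": 0, "ay": 0, "az": 0}
    - {"x": 0, "y": 0, "z": 0.7, "ax": 0, "ay": 0, "az": 0}
    - {"x": 0, "y": 0, "z": 0, "ax": 0, "ay": 0, "az": 0}
    - {"x": 0, "y": 0, "z": 0, "ax": 0, "ay": 0, "az": 0}

```text
time_s: 17.45
tool_pos: [0.542, -0.2418, 0.0588]
eef_rot: [0.748, 0.652, -0.079, -0.091]
wrist_force: [-0.1, 0.4, 0.6]
opening: 0.699
grip_force: 0.0
```

Call:
drive_tool:
  series:
    - {"x": 0, "y": 0, "z": 0, "ax": 0, "ay": 0, "az": 0}
    - {"x": 0, "y": 0, "z": 0, "ax": 0, "ay": 0, "az": 0}
    - {"x": 0, "y": 0, "z": 0, "ax": 0, "ay": 0, "az": 0}
    - {"x": 0, "y": 0, "z": 0, "ax": 0, "ay": 0, "az": 0}
    - {"x": 0, "y": 0, "z": 0, "ax": 0, "ay": 0, "az": 0}
    - {"x": 0, "y": 0, "z": 0, "ax": 0, "ay": 0, "az": 0}
  fingers: 1
  grip_force: 35

```text
time_s: 18.2
tool_pos: [0.5412, -0.2415, 0.058]
eef_rot: [0.748, 0.652, -0.08, -0.092]
wrist_force: [0.5, 1.1, -0.4]
opening: 0.249
grip_force: 34.9
```

Call:
drive_tool:
  series:
    - {"x": 0, "y": 0, "z": -2, "ax": 0, "ay": 0, "az": 0}
    - {"x": 0, "y": 0, "z": -3.5, "ax": 0, "ay": 0, "az": 0}
    - {"x": 0, "y": 0, "z": -4, "ax": 0, "ay": 0, "az": 0}
    - {"x": 0, "y": 0, "z": -4, "ax": 0, "ay": 0, "az": 0}
    - {"x": 0, "y": 0, "z": 0, "ax": -7, "ay": 0, "az": 2.9}
    - {"x": 0, "y": 0, "z": 0, "ax": -7, "ay": 0, "az": 2.9}
    - {"x": 4.9, "y": -2.2, "z": -1.2, "ax": 0, "ay": 0, "az": 0}
    - {"x": 4.9, "y": -2.2, "z": -1.2, "ax": 0, "ay": 0, "az": 0}
    - {"x": 4.9, "y": -2.2, "z": -1.2, "ax": 0, "ay": 0, "az": 0}
    - {"x": 4.9, "y": -2.2, "z": -1.2, "ax": 0, "ay": 0, "az": 0}
    - {"x": 0, "y": 0, "z": 0, "ax": 0, "ay": 0, "az": 0}

```text
time_s: 19.58
tool_pos: [0.5345, -0.0291, 0.2361]
eef_rot: [0.783, 0.622, -0.003, 0.003]
wrist_force: [1.1, -0.5, -0.2]
opening: 0.248
grip_force: 34.9
```

```bash
python3 - <<'E'
from go import *
Rt,S=tgt(-13.4,0);delta([494,179,250],Rt)
E
```

```text
t 19.575 pos mm [534.47 -29.05 236.12] open 0.24779653910547858 F [ 1.11 -0.52 -0.21] J [-0.56  0.4   0.68  1.88 -0.29  0.97  0.02]
turn deg [0.09 0.46 0.26] then shift cm [19.3  -8.76 -1.39]
```

Call:
drive_tool:
  series:
    - {"x": 4.8, "y": -2.2, "z": -0.3, "ax": 0, "ay": 0.4, "az": 0.2}
    - {"x": 4.8, "y": -2.2, "z": -0.3, "ax": 0, "ay": 0, "az": 0}
    - {"x": 4.8, "y": -2.2, "z": -0.4, "ax": 0, "ay": 0, "az": 0}
    - {"x": 4.6, "y": -2, "z": -0.4, "ax": 0, "ay": 0, "az": 0}
    - {"x": 0, "y": 0, "z": 0, "ax": 0, "ay": 0, "az": 0}
    - {"x": 0, "y": 0, "z": 0, "ax": 0, "ay": 0, "az": 0}
    - {"x": 0, "y": 0, "z": 0, "ax": 0, "ay": 0, "az": 0}
    - {"x": 0, "y": 0, "z": 0, "ax": 0, "ay": 0, "az": 0}

```text
time_s: 20.58
tool_pos: [0.496, 0.1693, 0.2474]
eef_rot: [0.788, 0.616, -0.002, 0.002]
wrist_force: [-0.4, 0.6, -1.7]
opening: 0.241
grip_force: 34.9
```

```bash
python3 slot.py w10.png short; python3 - <<'E'
from px2 import *
TC[:]=np.array(imaging.calibration('wrist')['tool_from_camera'])
im=cv2.imread('pics/w10.png');h=cv2.cvtColor(im,cv2.COLOR_BGR2HSV);g=cv2.cvtColor(im,cv2.COLOR_BGR2GRAY)
for y in range(190,300,4):
    x=np.where((h[y,270:365,0]>8)&(h[y,270:365,0]<32)&(h[y,270:365,1]>125)&(h[y,270:365,2]>120))[0]+270
    print(y,(x[0],x[-1]) if len(x) else None,h[y,316].tolist(),end='; ')
cv2.imwrite('pics/c3.png',cv2.resize(im[0:320,200:440],None,fx=1.8,fy=1.8))
E
```

```text
TC t [ 0.067  -0.0019 -0.1463]
20.575 [0.496  0.1693 0.2474] [ 0.7877  0.6161 -0.0015  0.0019] 0.006416005350103333
poly [[291.0, 142.0], [333.0, 142.0], [333.0, 35.0], [288.0, 35.0]]
otsu 195.0 sides [ 8.5997  9.0135 69.2555 69.2625] mid mm [516.1139 276.0501  64.    ] [[305.29998779296875, 45.0], [316.0, 44.900001525878906], [317.0, 132.89999389648438], [306.3999938964844, 133.0]]
yaw -13.188077819617263
190 (np.int64(270), np.int64(357)) [15, 162, 227]; 194 (np.int64(270), np.int64(357)) [14, 162, 226]; 198 (np.int64(298), np.int64(325)) [15, 162, 227]; 202 (np.int64(299), np.int64(357)) [15, 165, 226]; 206 (np.int64(299), np.int64(357)) [15, 164, 226]; 210 (np.int64(271), np.int64(357)) [14, 163, 227]; 214 (np.int64(271), np.int64(325)) [130, 10, 152]; 218 (np.int64(271), np.int64(325)) [132, 8, 152]; 222 (np.int64(271), np.int64(326)) [130, 10, 149]; 226 (np.int64(299), np.int64(326)) [133, 12, 154]; 230 (np.int64(299), np.int64(325)) [140, 15, 155]; 234 (np.int64(293), np.int64(339)) [12, 137, 132]; 238 (np.int64(272), np.int64(356)) [14, 158, 132]; 242 (np.int64(272), np.int64(356)) [14, 165, 136]; 246 (np.int64(272), np.int64(345)) [14, 158, 131]; 250 (np.int64(272), np.int64(356)) [13, 154, 137]; 254 (np.int64(273), np.int64(344)) [14, 170, 188]; 258 (np.int64(273), np.int64(348)) [14, 165, 215]; 262 (np.int64(273), np.int64(356)) [14, 166, 220]; 266 (np.int64(273), np.int64(356)) [14, 163, 220]; 270 (np.int64(273), np.int64(356)) [14, 164, 219]; 274 (np.int64(283), np.int64(348)) [14, 164, 222]; 278 (np.int64(274), np.int64(348)) [14, 166, 218]; 282 (np.int64(283), np.int64(356)) [14, 162, 220]; 286 (np.int64(284), np.int64(347)) [14, 164, 221]; 290 (np.int64(284), np.int64(347)) [14, 168, 218]; 294 (np.int64(284), np.int64(347)) [14, 163, 219]; 298 (np.int64(284), np.int64(347)) [14, 167, 218];
```

The picture limit is used up, so I'll read the blade's pixels numerically.

```bash
python3 - <<'E'
from px2 import *
TC[:]=np.array(imaging.calibration('wrist')['tool_from_camera'])
im=cv2.imread('pics/w10.png');h=cv2.cvtColor(im,cv2.COLOR_BGR2HSV)
for y in range(209,235,3):
    x=np.where(h[y,303:330,1]<60)[0]+303;print(y,(x[0],x[-1],len(x)) if len(x) else None,h[y,316].tolist())
print('blade end',px2((316,211.5),.047),'end face lower',px2((316,233),.002),'upper',px2((316,253),-.030),'handle mid',px2((315.5,290),-.030))
print('slot in tool',[px2(p,.2474-.064) for p in((310.6,45),(311.7,133))])
E
```

```text
209 None [15, 161, 226]
212 (np.int64(315), np.int64(319), 5) [9, 49, 172]
215 (np.int64(314), np.int64(320), 7) [132, 8, 154]
218 (np.int64(314), np.int64(320), 7) [132, 8, 152]
221 (np.int64(313), np.int64(320), 8) [135, 14, 151]
224 (np.int64(313), np.int64(320), 8) [138, 8, 153]
227 (np.int64(313), np.int64(320), 8) [126, 8, 156]
230 (np.int64(313), np.int64(320), 8) [140, 15, 155]
233 (np.int64(315), np.int64(318), 4) [8, 39, 143]
blade end [31.9246 -2.2099 47.    ] end face lower [31.2473 -2.1403  2.    ] upper [ 32.3209  -2.0904 -30.    ] handle mid [ 19.4874  -2.261  -30.    ]
slot in tool [array([144.0081,  -6.7617, 183.4   ]), array([ 74.6222,  -6.0516, 183.4   ])]
```

Call:
drive_tool:
  series:
    - {"x": 5.2, "y": -0.2, "z": 2, "ax": 0, "ay": 0, "az": -0.4}
    - {"x": 5.6, "y": -0.2, "z": 4, "ax": 0, "ay": 0, "az": 0}
    - {"x": 0, "y": 0, "z": 4, "ax": 0, "ay": 0, "az": 0}
    - {"x": 0, "y": 0, "z": 2, "ax": 0, "ay": 0, "az": 0}
    - {"x": 0, "y": 0, "z": 0, "ax": 0, "ay": 0, "az": 0}
    - {"x": 0, "y": 0, "z": 0, "ax": 0, "ay": 0, "az": 0}
    - {"x": 0, "y": 0, "z": 0, "ax": 0, "ay": 0, "az": 0}

```text
time_s: 21.5
tool_pos: [0.5172, 0.2712, 0.1321]
eef_rot: [0.785, 0.62, -0.0, 0.002]
wrist_force: [0.5, -0.9, -1.1]
opening: 0.246
grip_force: 34.9
```

```bash
cat > d.py <<'E'
from go import *
Rt,S=tgt(-13.4,0);delta([517.4,273.8,113],Rt)
E
python3 d.py
```

```text
t 21.5 pos mm [517.15 271.19 132.12] open 0.24572773630973593 F [ 0.48 -0.88 -1.09] J [-0.94  0.61  0.53  1.82 -0.4   0.81 -0.45]
turn deg [ 0.15  0.14 -0.03] then shift cm [ 0.26 -0.04  1.91]
```

Call:
drive_tool:
  series:
    - {"x": 0.25, "y": -0.04, "z": 0.8, "ax": 0.15, "ay": 0.15, "az": 0}
    - {"x": 0, "y": 0, "z": 0.4, "ax": 0, "ay": 0, "az": 0}
    - {"x": 0, "y": 0, "z": 0, "ax": 0, "ay": 0, "az": 0}
    - {"x": 0, "y": 0, "z": 0, "ax": 0, "ay": 0, "az": 0}

```text
time_s: 22.0
tool_pos: [0.5163, 0.2735, 0.1185]
eef_rot: [0.785, 0.62, -0.001, -0.0]
wrist_force: [0.7, 0.3, -1.3]
opening: 0.251
grip_force: 34.9
```

```bash
python3 d.py
```

```text
t 22.0 pos mm [516.34 273.49 118.51] open 0.25088253172133196 F [ 0.72  0.28 -1.27] J [-0.94  0.64  0.51  1.83 -0.42  0.79 -0.44]
turn deg [-0.1   0.12  0.  ] then shift cm [0.05 0.1  0.55]
```

Call:
drive_tool:
  series:
    - {"x": 0.05, "y": 0.09, "z": 0.4, "ax": 0, "ay": 0, "az": 0}
    - {"x": 0, "y": 0, "z": 0.4, "ax": 0, "ay": 0, "az": 0}
    - {"x": 0, "y": 0, "z": 0.4, "ax": 0, "ay": 0, "az": 0}
    - {"x": 0, "y": 0, "z": 0.3, "ax": 0, "ay": 0, "az": 0}
    - {"x": 0, "y": 0, "z": 0, "ax": 0, "ay": 0, "az": 0}

```text
time_s: 22.62
tool_pos: [0.5172, 0.2737, 0.1033]
eef_rot: [0.785, 0.62, -0.001, -0.0]
wrist_force: [-0.7, 0.6, -1.6]
opening: 0.246
grip_force: 34.9
```

Call:
drive_tool:
  series:
    - {"x": 0, "y": 0, "z": 0.6, "ax": 0, "ay": 0, "az": 0}
    - {"x": 0, "y": 0, "z": 0.8, "ax": 0, "ay": 0, "az": 0}
    - {"x": 0, "y": 0, "z": 0.8, "ax": 0, "ay": 0, "az": 0}
    - {"x": 0, "y": 0, "z": 0.6, "ax": 0, "ay": 0, "az": 0}
    - {"x": 0, "y": 0, "z": 0, "ax": 0, "ay": 0, "az": 0}

```text
time_s: 23.25
tool_pos: [0.5172, 0.2735, 0.075]
eef_rot: [0.785, 0.62, -0.002, 0.0]
wrist_force: [1.2, 0.2, -2.1]
opening: 0.244
grip_force: 34.9
```

Call:
drive_tool:
  series:
    - {"x": 0, "y": 0, "z": 0.3, "ax": 0, "ay": 0, "az": 0}
    - {"x": 0, "y": 0, "z": 0.2, "ax": 0, "ay": 0, "az": 0}
    - {"x": 0, "y": 0, "z": 0, "ax": 0, "ay": 0, "az": 0}

```text
time_s: 23.62
tool_pos: [0.5173, 0.2738, 0.0705]
eef_rot: [0.785, 0.62, -0.001, -0.0]
wrist_force: [1.2, 0.8, -1.8]
opening: 0.247
grip_force: 34.9
```

Call:
drive_tool:
  series:
    - {"x": 0, "y": 0, "z": 0.15, "ax": 0, "ay": 0, "az": 0}
    - {"x": 0, "y": 0, "z": 0.1, "ax": 0, "ay": 0, "az": 0}
    - {"x": 0, "y": 0, "z": 0, "ax": 0, "ay": 0, "az": 0}

```text
time_s: 24.0
tool_pos: [0.5173, 0.2738, 0.068]
eef_rot: [0.785, 0.62, -0.001, -0.0]
wrist_force: [2.0, 0.0, -1.5]
opening: 0.248
grip_force: 34.9
```

Call:
drive_tool:
  series:
    - {"x": 0, "y": 0, "z": 0.1, "ax": 0, "ay": 0, "az": 0}
    - {"x": 0, "y": 0, "z": 0, "ax": 0, "ay": 0, "az": 0}

```text
time_s: 24.25
tool_pos: [0.5173, 0.2738, 0.067]
eef_rot: [0.785, 0.62, -0.001, 0.0]
wrist_force: [0.9, -1.0, -1.4]
opening: 0.246
grip_force: 34.9
```

Call:
drive_tool:
  series:
    - {"x": 0, "y": 0, "z": 0.1, "ax": 0, "ay": 0, "az": 0}
    - {"x": 0, "y": 0, "z": 0, "ax": 0, "ay": 0, "az": 0}

```text
time_s: 24.5
tool_pos: [0.5173, 0.2738, 0.0662]
eef_rot: [0.785, 0.62, -0.001, -0.0]
wrist_force: [0.6, -1.0, 2.1]
opening: 0.246
grip_force: 34.9
```

Call:
drive_tool:
  series:
    - {"x": 0, "y": 0, "z": 0.07, "ax": 0, "ay": 0, "az": 0}
    - {"x": 0, "y": 0, "z": 0, "ax": 0, "ay": 0, "az": 0}

```text
time_s: 24.75
tool_pos: [0.5173, 0.2738, 0.0662]
eef_rot: [0.785, 0.62, -0.001, -0.0]
wrist_force: [-1.1, -2.3, 9.8]
opening: 0.247
grip_force: 34.9
```

Both seating contacts agree with handles resting on the rack. I'll release, lift and check.

Call:
drive_tool:
  series:
    - {"x": 0, "y": 0, "z": 0, "ax": 0, "ay": 0, "az": 0}
    - {"x": 0, "y": 0, "z": 0, "ax": 0, "ay": 0, "az": 0}
    - {"x": 0, "y": 0, "z": 0, "ax": 0, "ay": 0, "az": 0}
    - {"x": 0, "y": 0, "z": -1, "ax": 0, "ay": 0, "az": 0}
    - {"x": 0, "y": 0, "z": -4, "ax": 0, "ay": 0, "az": 0}
    - {"x": 0, "y": 0, "z": -5, "ax": 0, "ay": 0, "az": 0}
    - {"x": -5, "y": 0, "z": -5, "ax": 0, "ay": 0, "az": 0}
    - {"x": -6, "y": 0, "z": -3, "ax": 0, "ay": 0, "az": 0}
    - {"x": -5, "y": 0, "z": 0, "ax": 0, "ay": 0, "az": 0}
    - {"x": 0, "y": 0, "z": 0, "ax": 0, "ay": 0, "az": 0}
    - {"x": 0, "y": 0, "z": 0, "ax": 0, "ay": 0, "az": 0}
    - {"x": 0, "y": 0, "z": 0, "ax": 0, "ay": 0, "az": 0}
  fingers: 0.3

```text
time_s: 26.25
tool_pos: [0.4829, 0.1294, 0.2377]
eef_rot: [0.784, 0.621, -0.001, -0.0]
wrist_force: [-0.4, 0.6, 0.9]
opening: 0.699
grip_force: 0.0
```

```bash
python3 chk.py 60 516.1 276 w11.png; python3 chk.py 95 492 171.5 w12.png
```

```text
26.25 [0.4829 0.1294 0.2377] 0.005053173158226908
seen [ 302    0   32   65 2052] [318.  32.] expected [317.7107  26.7361]
nominal cost 0.1494640307040469
x y yaw z tilt [517.1619 283.8944 -13.5758  13.9106   0.4598] 0.02691441989715848
26.3 [0.4829 0.1292 0.2376] 0.003149292782437806
seen [ 303  108   30  126 3647] [317. 170.] expected [318.3124 172.378 ]
nominal cost 0.08834413455405532
x y yaw z tilt [492.2067 172.2569 -13.0166  14.0599  -0.449 ] 0.042068697745450856
```

```bash
python3 -c "
from workcell import order
print(order.hand_in())"
```

```text
the job is handed in; nothing more can be done
None
```

The wide scraper is in the long slot and the narrow one in the short slot, both upright with handles down on the rack as far as contact forces and the wrist camera show; both are released and the job was handed in at about 26 s, though the hand-in returned no verdict.

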